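Unload the ultrasonic cleaner and cover it

TASK

The wash is over and the bench-top ultrasonic cleaner has been drained. With the cover still on, turn its timer back to zero; then lift the cover off and lay it flat on the rubber mat, and stand every flange plate from the basket on its long edge in the drying rack, one to a slot and across both combs, without dropping any. Finally set the cover back on the tank so that it sits fully seated and level, and leave everything else on the bench undisturbed.

Things in the scene. Friction and masses are not known exactly. Their poses are not given: they have to be found in the camera images.
- cleaner: Fixed, drained bench-top ultrasonic cleaner, aluminium case 258 (x) x 168 (y) mm with a white timer console (72 mm wide, top 125 mm above the bench) along its +y side. Origin on the bench under the tank's centre. In the tank a wire basket, floor 68 mm above the bench, has five cross slots at x = -84, -42, 0, 42, 84 mm, 14 mm wide between wire hoops 30 mm high.
- tank_rim (a point): Centre of the tank's mouth at rim height, 155 mm above the bench. The mouth is 230 mm long (x) and 140 mm wide (y) inside; the rim is 14 mm wide all round. Axes as the cleaner's: y towards the console, z up.
- timer_grip (a point): On the axis of the black timer knob on the console, at the height to grip it (162 mm above the bench; 55 mm towards -x and 120 mm towards +y from the tank's centre). The knob's upright grip bar, 42 mm long, 14 mm wide, 32 mm high (top 7 mm above this point), lies along this point's x axis, which turns with it; a small white mark is on its -x end.
- timer (a joint): Angle of the timer knob, rad: 0 = zero / off, an end stop, with the bar along the cleaner's x axis and the white mark towards -x (the robot's side). Grows clockwise seen from above, up to 4.5; to zero it turn it anticlockwise. Turns easily (0.04 N m) and stays where it is left.
- cover: Loose stainless tank cover, about 0.5 kg: flat flange 246 (x) x 156 (y) x 4 mm, below it a plug 8 mm deep (222 x 132 mm, its last 3 mm 216 x 126) that drops into the tank's mouth with 4 mm play each side. Origin: centre of the flange's underside, which lies on the rim when seated; z up. Starts seated on the tank; laid down elsewhere it rests on the plug.
- cover_handle (a point): Middle of the cover's black handle bar, 36 mm above the cover's origin: bar 110 mm long along the cover's x axis, 14 mm wide (y), 12 mm high, with 26 mm of free height under it.
- mat: Fixed black rubber mat on the bench beside the cleaner, on either side, 260 (x) x 180 (y) x 4 mm. Origin: centre of its underside.
- rack: Fixed slotted drying rack, on the other side of the cleaner: aluminium tray 262 (x) x 124 (y) mm with two black plastic combs along x, 18 mm wide, at y = -36 and 36 mm. Five slots across both combs at x = -84, -42, 0, 42, 84 mm, each 13.5 mm wide, floor 16 mm above the bench; teeth rounded on top, 56 mm above the bench. Origin: centre of its underside.
- plate0: Bare aluminium manifold flange plate, 10 mm thick (x), 110 mm long (y), 75 mm high (z), about 0.19 kg, with a 36 mm bore and two bolt holes; all plates are alike. Origin: its centre. Starts on its long edge in a basket slot, its top 12 mm below the rim. None if absent.
- plate1: Bare aluminium manifold flange plate, 10 mm thick (x), 110 mm long (y), 75 mm high (z), about 0.19 kg, with a 36 mm bore and two bolt holes; all plates are alike. Origin: its centre. Starts on its long edge in a basket slot, its top 12 mm below the rim. None if absent.
- plate2: Bare aluminium manifold flange plate, 10 mm thick (x), 110 mm long (y), 75 mm high (z), about 0.19 kg, with a 36 mm bore and two bolt holes; all plates are alike. Origin: its centre. Starts on its long edge in a basket slot, its top 12 mm below the rim. None if absent.
- plate3: Bare aluminium manifold flange plate, 10 mm thick (x), 110 mm long (y), 75 mm high (z), about 0.19 kg, with a 36 mm bore and two bolt holes; all plates are alike. Origin: its centre. Starts on its long edge in a basket slot, its top 12 mm below the rim. None if absent.
- plate4: Bare aluminium manifold flange plate, 10 mm thick (x), 110 mm long (y), 75 mm high (z), about 0.19 kg, with a 36 mm bore and two bolt holes; all plates are alike. Origin: its centre. Starts on its long edge in a basket slot, its top 12 mm below the rim. None if absent.
- spraycan: Bystander, not to be disturbed: blue spray can, 66 mm across, 190 mm tall; origin under its middle.
- boltjar: Bystander, not to be disturbed: clear jar, 72 mm across, 90 mm tall; origin under its middle.
- tape: Bystander, not to be disturbed: roll of masking tape lying flat, 80 mm across, 25 mm high; origin under its middle.
- wrench: Bystander, not to be disturbed: wrench lying flat, 130 mm; origin at its middle.
- mug: Bystander, not to be disturbed: white mug, 80 mm across, 90 mm tall; origin under its middle.
- redtin: Bystander, not to be disturbed: red tin, 90 mm across, 100 mm tall; origin under its middle.
- screwdriver: Bystander, not to be disturbed: screwdriver lying flat, 200 mm; origin at its middle.
- pot: Bystander, not to be disturbed: white plastic pot, 90 mm across, 80 mm tall; origin under its middle.

How it is judged:
By the outcome, as a careful person would: the job done as asked, in the order asked, and still so for the second after the job is handed in, with the robot touching nothing.
Of plate0, plate1, plate2, plate3, plate4 only 3 to 5 are there at a start; the rules pass over those that are not, and their reading is None.
At some moment in a run one of cover may be knocked a few centimetres aside while the robot is not near it.
It also fails if it takes over 210 s, if anything falls off the work surface, if the arm or the gripper's body presses on something with over 40 N, if the wrist force passes 120 N, or if a joint passes its speed limit or range.

ROBOT

A 6-joint arm with a two-finger parallel gripper is mounted at the origin on the work surface. World frame = base frame: x ahead of the robot, y to its left, z up, the work surface at z = 0. Lengths are in m, angles in rad, forces in N, time in s.
With the tool pointing down it reaches from about 0.3 to 0.775 m from the base axis. Payload 14.6 kg.
Tool frame: the origin (TCP) lies on the centre line of the jaws, within the pads' length; the fingertips stand tip_reach ahead of it and the grasp point (between the pads) lies 6 mm ahead of it (tip_reach is the distance from the TCP to the fingertips, in m); z points along the fingers, y is the direction in which the jaws open and shut (so a half turn about z gives the same grasp; the last joint's range is limited). The gripper opens to 94 mm and grips with 3 to 60 N. Pads are 16 mm wide; open, the fingers measure 119 mm over their backs; the gripper's body (75 mm by 177 mm) begins 78 mm behind the grasp point.
Start: joints at [1.089, 0.3, 1.521, -0, 1.321, -0.067], TCP at [0.222, 0.503, 0.206] pointing down, gripper open.
Joint ranges: [-3.03, 3.03], [-0.79, 2.21], [0.23, 2.52], [-1.04, 4.18], [0, 3.07], [-2.55, 2.55]. Speed limits (rad/s): [2.22, 2.22, 2.57, 3.14, 3.14, 3.14].

INTERFACE

Orientations are given as a unit quaternion [w, x, y, z].
In Python, from rig import * gives the robot as it stands.
- The arm moves only by the tool drive_tool, never from a script. Its argument "plan" is a list that holds one entry, the list of rows, each a list of 5 numbers: the gripper's target within -1 to 1 (fully open at 1, half-way at 0, shut at -1), then the shift along the world's x, y, z in mm, then the turn about the world's z in degrees. In form: [[[hand, dx, dy, dz, roll], ...]]. A call has exactly 10 rows; each row is the pose to reach, as a shift and turn from the pose commanded when the call began; what a row does not reach only later rows make up. A row lasts 1/10 s, in which the tool goes at most 50 mm and 8.59 degrees, less where a joint would pass 70% of its speed; a pose out of reach is approached as far as the arm can. A call with a gripper value outside its range is refused whole. The fingers move at their own pace and stop on an object; "force" is the grip in N (left out, the last holds). Time passes only in rows, so rows that repeat a pose let the fingers close, or fill a call up. It gives the time, the measured TCP pose, the force and the opening at its end, in the units of the state.
- sense(): the state, without advancing time (a new reading comes with each control period).
- grab_frame(name): name is "side" or "top"; returns the picture (400x640x3 uint8, blue, green, red); there is no depth.
- get_calibration(name): a dict with "mtx" (3x3 intrinsics, pixels), "dist_coeffs" ([k1, k2, p1, p2, k3] as OpenCV has them; the pictures are not rectified), "world_from_camera" (4x4, takes a point from camera to world coordinates). Camera axes: x right, y down, z forward; pixel columns grow to the right and rows downward; lengths in m; the calibration is good to about 2 mm. A picture is of the moment at which its call begins. get_calibration takes no time and is no camera call.
- close_job(): hands the job in, once; it reports no verdict.
The state is a dict: "time_s": time; "joints": joint angles; "dq": joint speeds; "tau": joint torques, N m; "ee_pos": TCP position; "ee_rot": TCP orientation; "wrist_force": force on the tool from outside, world axes, zero at the start; "moment": the same for the moment, N m; "grip_width": finger opening in m.
Only numpy, scipy, OpenCV 4.12 (cv2) and the standard library are available. Lean on these libraries where they do the work, as an engineer would, in place of code of your own. Each camera call takes 0.05 s, during which the arm holds its last target. There are 200 camera calls.

## Working session

There is one attempt and no reset: what is moved stays moved. The work goes in short steps, Python scripts to look and compute and a tool call to move; the robot and the scene stay as the last step left them, time stands still between calls to the robot, and variables do not carry over. Pictures are saved under pics/ and viewed, about 12 in all and at most 16, crops included, and the job is handed in when it is done.

Besides the shell and the picture viewer there is one more tool, called as a command line: name --argument value ..., lists and objects as JSON in quotes. drive_tool: Moves the arm, as the interface text tells. Its arguments: {"type":"object","properties":{"plan":{"type":"array","items":{"type":"array","items":{"type":"array","items":{"type":"number"}}}},"force":{"type":"number"}},"required":["plan"]}

```bash
mkdir -p pics; python3 - <<'E'
from rig import *
import cv2
s=sense();print({k:s[k] for k in("time_s","ee_pos","ee_rot","grip_width","wrist_force")})
for n in("side","top"):
    cv2.imwrite(f"pics/{n}0.png",grab_frame(n)); c=get_calibration(n); print(n,c["mtx"],c["dist_coeffs"],c["world_from_camera"])
E
```

```text
{'time_s': 0.0, 'ee_pos': array([0.22149469, 0.50313741, 0.20528296]), 'ee_rot': array([-1.61979826e-04,  2.05874509e-01,  9.78578226e-01, -5.62194085e-04]), 'grip_width': 0.09413332343289185, 'wrist_force': array([-0.70333435, -0.32043398,  0.53992506])}
side [[494.91309652   0.         318.5331787 ]
 [  0.         494.91309652 193.78048175]
 [  0.           0.           1.        ]] [-0.13124641  0.          0.          0.          0.        ] [[ 0.72592423 -0.49183806  0.48075912 -0.26067085]
 [-0.68775958 -0.51447521  0.51215429 -0.84644422]
 [-0.00455832 -0.7024319  -0.71173636  1.31077957]
 [ 0.          0.          0.          1.        ]]
top [[448.95082441   0.         317.71334889]
 [  0.         448.95082441 195.87165829]
 [  0.           0.           1.        ]] [-0.03474989  0.          0.          0.          0.        ] [[ 8.89813911e-03 -9.74873235e-01  2.22582568e-01  1.88895439e-01]
 [-9.99950436e-01 -7.68061022e-03  6.33507274e-03 -1.18262913e-03]
 [-4.46632290e-03 -2.22627907e-01 -9.74893259e-01  1.64775790e+00]
 [ 0.00000000e+00  0.00000000e+00  0.00000000e+00  1.00000000e+00]]
```

View pics/top0.png

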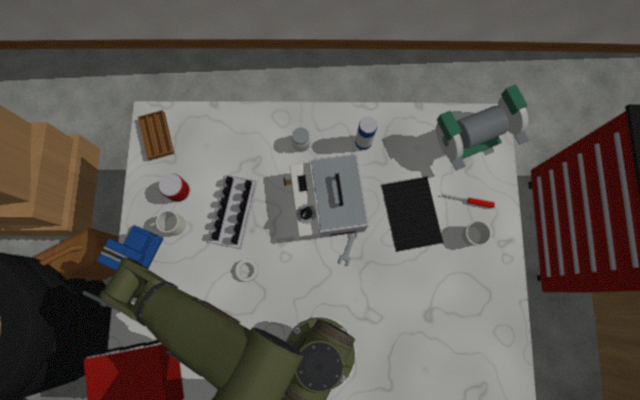

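View pics/side0.png

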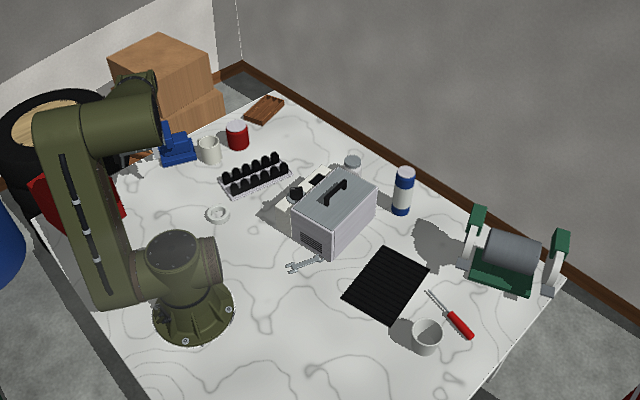

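The top view shows the rack at about (230,210), the console and knob at (305,212), the tank cover at (340,192) and the mat at (412,214). The side view agrees. I'll crop in for detail.

```bash
cat > h.py <<'E'
from rig import *
import cv2, numpy as np
C={n:get_calibration(n) for n in("side","top")}
def ray(n,uv):
    c=C[n]; p=cv2.undistortPoints(np.array([[uv]],float),np.array(c["mtx"]),np.array(c["dist_coeffs"])).ravel()
    T=np.array(c["world_from_camera"]); return T[:3,3],T[:3,:3]@np.array([p[0],p[1],1])
def onz(n,uv,z):
    o,d=ray(n,uv); return o+d*(z-o[2])/d[2]
def tri(ut,us):
    o1,d1=ray("top",ut);o2,d2=ray("side",us)
    a=np.linalg.lstsq(np.c_[d1,-d2],o2-o1,rcond=None)[0]
    p,q=o1+a[0]*d1,o2+a[1]*d2
    return (p+q)/2,np.linalg.norm(p-q)
def proj(n,P):
    c=C[n];T=np.linalg.inv(np.array(c["world_from_camera"]))
    r,_=cv2.Rodrigues(T[:3,:3]); return cv2.projectPoints(np.array(P,float).reshape(-1,1,3),r,T[:3,3],np.array(c["mtx"]),np.array(c["dist_coeffs"]))[0].reshape(-1,2)
def crop(n,x0,y0,x1,y1,k,name,im=None,gamma=1.0,pts=None):
    im=grab_frame(n) if im is None else im
    o=cv2.resize(im[y0:y1,x0:x1],None,fx=k,fy=k,interpolation=cv2.INTER_CUBIC)
    o=(255*(o/255.)**gamma).astype(np.uint8)
    if pts is not None:
        for u in pts: cv2.circle(o,tuple(int(v) for v in ((u-[x0,y0]+.5)*k)),3,(0,0,255),1)
    for i in range(x0-x0%10+10,x1,10): cv2.line(o,((i-x0)*k,0),((i-x0)*k,8 if i%50 else 20),(0,0,255),1)
    for i in range(y0-y0%10+10,y1,10): cv2.line(o,(0,(i-y0)*k),(8 if i%50 else 20,(i-y0)*k),(0,0,255),1)
    cv2.imwrite("pics/"+name,o)
E
python3 - <<'E'
from h import *
crop("top",200,145,360,260,5,"t1.png",cv2.imread("pics/top0.png"),.7)
crop("side",210,145,410,285,4,"s1.png",cv2.imread("pics/side0.png"),.7)
E
```

```text
(no output)
```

View pics/t1.png

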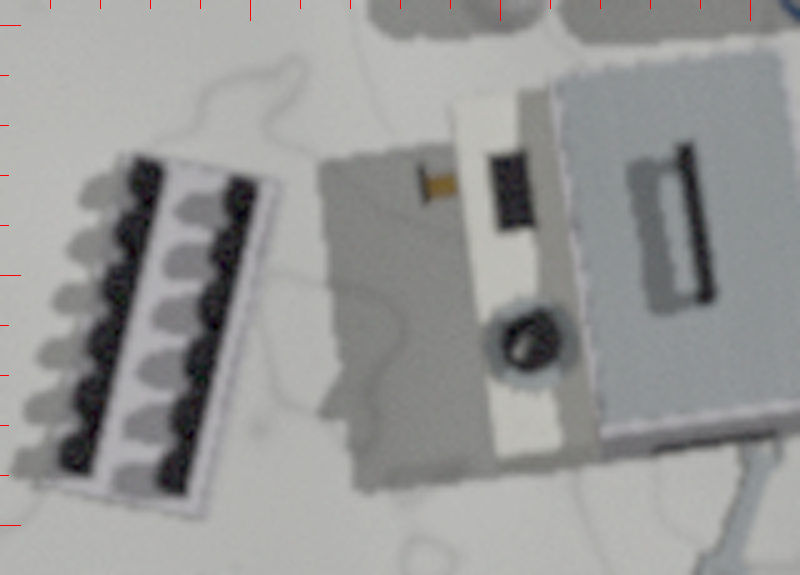

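View pics/s1.png

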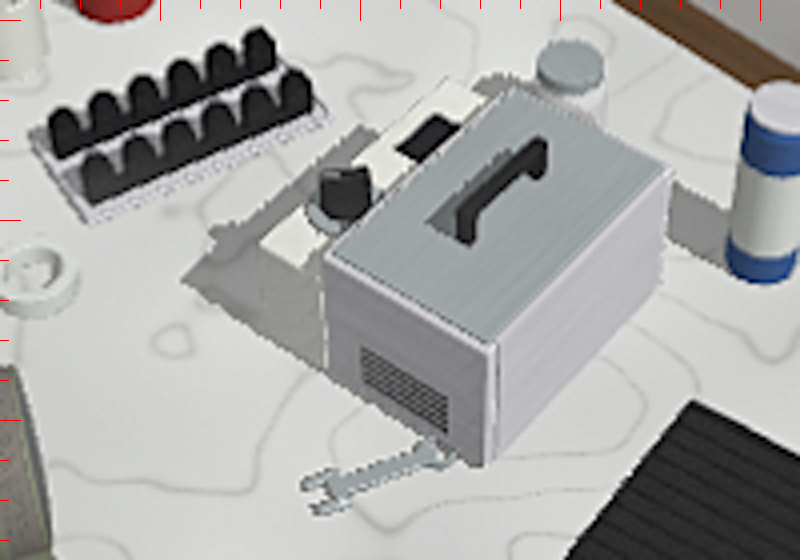

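```bash
python3 - <<'E'
from h import *
for n in("top","side"):
    im=cv2.imread(f"pics/{n}0.png"); g=cv2.cvtColor(im,cv2.COLOR_BGR2GRAY)
    m=(g<70).astype(np.uint8)
    k,l,st,ce=cv2.connectedComponentsWithStats(m)
    for i in range(1,k):
        x,y,w,h,a=st[i]
        if 200<x<450 and 130<y<320 and a>15:
            r=cv2.minAreaRect(np.argwhere(l==i)[:,::-1].astype(np.float32)); print(n,a,np.round(ce[i],1),[np.round(v,1) for v in r])
# grids
T=cv2.imread("pics/top0.png");S=cv2.imread("pics/side0.png")
a=cv2.resize(T[195:230,290:325],None,fx=10,fy=10,interpolation=cv2.INTER_CUBIC)
b=cv2.resize(S[178:213,280:315],None,fx=10,fy=10,interpolation=cv2.INTER_CUBIC)
c=np.hstack([a,b]);cv2.imwrite("pics/k.png",(255*(c/255.)**.5).astype(np.uint8))
for ut,us,nm in (((337.2,174.5),(345,180.5),"h far"),((341.2,204.5),(326.5,196.5),"h near"),((306.6,213),(296,189),"knob")):
    print(nm,tri(ut,us))
E
```

```text
top 42 [359.9 146.5] [array([359.8, 146.4]), array([13.4,  5.4]), np.float64(26.6)]
top 115 [302.2 182.7] [array([302.2, 182.8]), array([15.3,  7.5]), np.float64(81.9)]
top 130 [338.6 189. ] [array([338.2, 189.6]), array([31.8,  6.8]), np.float64(77.0)]
top 436 [221.9 208.1] [array([221.5, 207.9]), array([ 7.8, 64.5]), np.float64(14.0)]
top 3178 [411.4 213.7] [array([412. , 213.4]), array([69.2, 48.4]), np.float64(77.5)]
top 32 [286.2 181.9] [array([286.7, 181.1]), array([7.1, 6.6]), np.float64(80.5)]
top 41 [329.  184.8] [array([329.1, 186.9]), array([18.2,  3.3]), np.float64(83.7)]
top 400 [241.  211.8] [array([240.6, 211.6]), array([ 7.1, 65. ]), np.float64(13.4)]
top 169 [306.4 212.7] [array([305.8, 212.7]), array([12.2, 16.2]), np.float64(74.1)]
top 59 [343.  232.6] [array([342.5, 232.7]), array([ 2.5, 25.3]), np.float64(82.9)]
side 1258 [254.4 173.9] [array([254.7, 173.2]), array([25.5, 66. ]), np.float64(67.7)]
side 95 [316.5 179.2] [array([316.6, 179.1]), array([ 6.9, 15.2]), np.float64(48.8)]
side 236 [333.1 191.4] [array([333.3, 191.8]), array([11.3, 34.6]), np.float64(45.0)]
side 161 [296.  193.4] [array([296. , 194.5]), array([15., 12.]), np.float64(90.0)]
side 114 [398.6 211. ] [array([398.8, 210.3]), array([17.4, 10. ]), np.float64(17.4)]
side 149 [311.3 242.4] [array([310.8, 242.1]), array([28.9,  7.7]), np.float64(32.0)]
side 3873 [385.1 285.2] [array([384.7, 283.3]), array([58.5, 73.9]), np.float64(34.2)]
side 230 [459.5 325.2] [array([459.7, 324.8]), array([34.7,  8.4]), np.float64(47.7)]
side 16 [210.6 320.9] [array([210. , 320.5]), array([3.5, 6.4]), np.float64(45.0)]
h far (array([ 0.59647682, -0.05741144,  0.19359774]), np.float64(0.003260505817166086))
h near (array([ 0.49469237, -0.07177124,  0.20061469]), np.float64(0.00903015761386695))
knob (array([0.46998506, 0.04367842, 0.16848582]), np.float64(0.005773675040771002))
```

View pics/k.png

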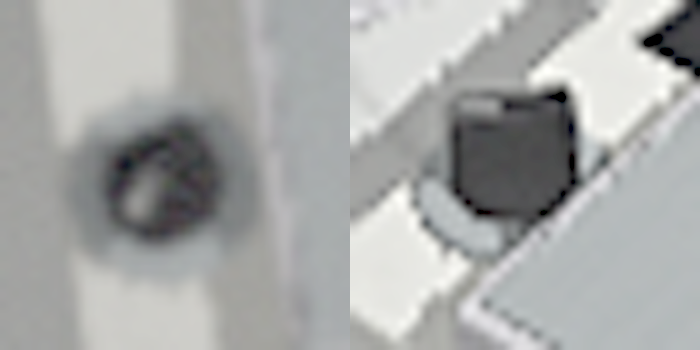

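The bar runs roughly horizontal in the side view, from (291,188) to (302.5,187.5). Its white mark is at the left end, near (293.5,188.5).

```bash
python3 - <<'E'
from h import *
r=lambda v:np.round(np.array(v)*1000,1)
for uv in((291,188),(302.5,187.5),(293.5,188.5)): print("side bar",r(onz("side",uv,.169)))
print("top mark",r(onz("top",(290+14,195+19),.169)),r(onz("top",(306.6,213),.15)))
def edge(n,p,q,z,s=8,N=40):
    # subpixel strongest gradient near line pq -> line fit -> world points at z
    g=cv2.GaussianBlur(cv2.cvtColor(cv2.imread(f"pics/{n}0.png"),cv2.COLOR_BGR2GRAY),(3,3),0).astype(np.float32)
    p,q=np.array(p,float),np.array(q,float);d=(q-p)/np.linalg.norm(q-p);nn=np.array([-d[1],d[0]])
    t=np.linspace(.1,.9,N);o=np.arange(-s/2,s/2+.01,.25);out=[]
    for ti in t:
        P=(p+(q-p)*ti)+o[:,None]*nn
        v=cv2.remap(g,P[:,0].astype(np.float32),P[:,1].astype(np.float32),cv2.INTER_CUBIC).ravel()
        k=np.abs(np.gradient(v)).argmax(); out.append(P[k])
    out=np.array(out); vx,vy,x,y=cv2.fitLine(out.astype(np.float32),cv2.DIST_HUBER,0,.01,.01).ravel()
    D=np.array([vx,vy]);res=np.abs((out-[x,y])@[-vy,vx]);
    A=[x,y]+D*((p-[x,y])@D);B=[x,y]+D*((q-[x,y])@D)
    print(n,"px",np.round(A,1),np.round(B,1),"res",res.mean().round(2),r(onz(n,A,z)),r(onz(n,B,z)))
# cover/rim edges
edge("top",(311.2,160.6),(320,230.6),.157,6)   # +y rim edge
edge("top",(311.2,160.6),(357,154),.157,6)     # far edge
edge("side",(291.5,208.5),(336.5,166.5),.157,5)# +y edge
edge("side",(291.5,208.5),(332.5,230.5),.157,5)# near edge
edge("side",(332.5,230.5),(378,187.5),.157,5)  # -y edge
# mat
for c in((384,185),(428,177.5),(443,243),(396,250)): print("mat top",r(onz("top",c,.004)))
# tray
for c in((224.4,175.8),(256,181.5),(240,248.5),(207,241)): print("tray",r(onz("top",c,.006)))
for c in((217,178.5),(232.5,200.5),(292.5,173.5)): print("tray side",r(onz("side",c,.006)))
E
```

```text
side bar [463.6  57.  169. ]
side bar [492.4  32.6 169. ]
side bar [468.   49.5 169. ]
top mark [463.9  53.8 169. ] [470.9  45.7 150. ]
top px [308.6 161. ] [318.4 230.8] res 0.61 [653.2  41.1 157. ] [409.3   5.  157. ]
top px [311.1 160. ] [356.8 152.6] res 0.71 [656.7  32.6 157. ] [ 684.9 -126.2  157. ]
side px [290.5 207.5] [335.4 165.4] res 0.54 [411.9   1.1 157. ] [656.5  43.9 157. ]
side px [290.8 209.7] [331.  233.1] res 0.45 [406.3  -6.8 157. ] [ 430.6 -164.2  157. ]
side px [332.2 230.2] [376.4 185.9] res 0.18 [ 441.3 -158.6  157. ] [ 683.4 -122.7  157. ]
mat top [ 608.3 -240.5    4. ]
mat top [ 639.  -408.4    4. ]
mat top [ 390.2 -452.4    4. ]
mat top [ 363.4 -278.7    4. ]
tray [639.2 364.7   6. ]
tray [617.7 243.5   6. ]
tray [363.8 292.3   6. ]
tray [390.2 415.4   6. ]
tray side [395.  422.5   6. ]
tray side [368.4 285.7   6. ]
tray side [623.7 241.9   6. ]
```

```bash
ls; python3 -c "
import rig;print([n for n in dir(rig) if n[0]!='_'],getattr(rig,'tip_reach',None))"
```

```text
h.py
pics
['PlanningError', 'close_job', 'get_calibration', 'grab_frame', 'sense', 'tip_reach'] 0.025
```

drive_tool --plan '[[[1,0,0,50,0],[1,10,-20,75,0],[1,35,-60,75,0],[1,60,-105,75,-3],[1,85,-150,75,-6],[0,110,-195,75,-9],[0,135,-240,75,-12],[-0.1,160,-285,75,-16],[-0.1,185,-330,75,-16],[-0.1,210,-375,75,-16]]]' --force 15

```text
time_s: 1.1
ee_pos: [0.4271, 0.1354, 0.2809]
ee_rot: [0.0, 0.34, 0.94, 0.0]
wrist_force: [1.4, -0.0, -0.9]
grip_width: 0.0575
```

drive_tool --plan '[[[-0.1,20,-40,0,0],[-0.1,42,-82,0,0],[-0.1,42,-82,0,0],[-0.1,42,-82,-20,0],[-0.1,42,-82,-40,0],[-0.1,42,-82,-60,0],[-0.1,42,-82,-60,0],[-0.1,42,-82,-60,0],[-0.1,42,-82,-60,0],[-0.1,42,-82,-60,0]]]'

```text
time_s: 2.1
ee_pos: [0.4689, 0.0555, 0.2218]
ee_rot: [0.001, 0.34, 0.94, 0.0]
wrist_force: [-0.2, -0.1, 0.9]
grip_width: 0.0422
```

```bash
python3 - <<'E'
from h import *
print(sense()["ee_pos"],sense()["ee_rot"],sense()["grip_width"])
crop("side",250,130,350,230,5,"s2.png",gamma=.6,pts=proj("side",[(.474,.046,.169),(.474,.046,.202)]))
E
```

```text
[0.4689242  0.05554266 0.22176019] [6.58243877e-04 3.40002473e-01 9.40424273e-01 2.69051671e-04] 0.042189257248034386
```

View pics/s2.png

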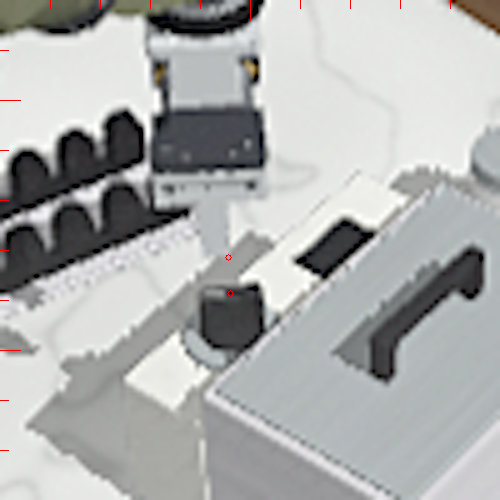

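The gripper hangs above the knob, about 10 mm short of it. I'll correct that, go down and grip.

drive_tool --plan '[[[-0.1,5,-9,0,0],[-0.1,5,-9,-20,0],[-0.1,5,-9,-40,0],[-0.1,5,-9,-53,0],[-0.1,5,-9,-53,0],[-1,5,-9,-53,0],[-1,5,-9,-53,0],[-1,5,-9,-53,0],[-1,5,-9,-53,0],[-1,5,-9,-53,0]]]' --force 15

```text
time_s: 3.15
ee_pos: [0.4747, 0.0467, 0.1696]
ee_rot: [0.002, 0.34, 0.94, 0.001]
wrist_force: [-1.5, -0.1, 11.1]
grip_width: 0.0058
```

```bash
python3 - <<'E'
from h import *
s=sense();print(s["ee_pos"],s["grip_width"],s["wrist_force"])
a=grab_frame("side");b=grab_frame("top")
a=cv2.resize(a[150:230,260:340],None,fx=5,fy=5,interpolation=2);b=cv2.resize(b[170:250,270:350],None,fx=5,fy=5,interpolation=2)
cv2.imwrite("pics/k2.png",(255*(np.hstack([a,b])/255.)**.6).astype(np.uint8))
print(proj("side",[(.4747,.0467,.169)]))
E
```

```text
[0.47465658 0.04668362 0.16957119] 0.005807763264205188 [-1.45228937 -0.07306679 11.14430794]
[[295.60509073 187.94136114]]
```

View pics/k2.png

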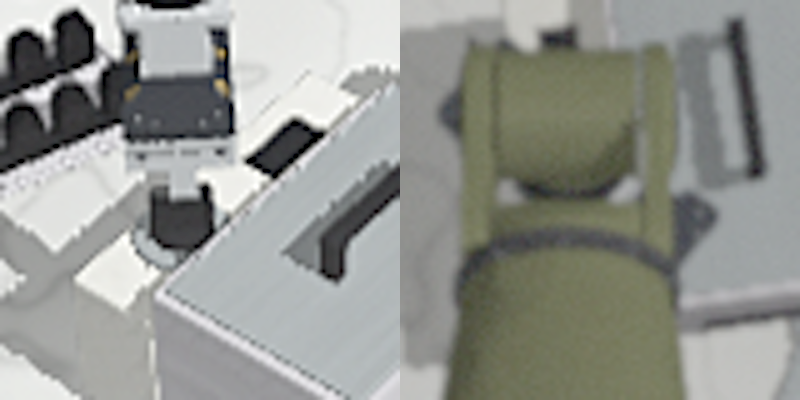

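```bash
python3 - <<'E'
from h import *
a=grab_frame("side")
a=cv2.resize(a[168:208,276:320],None,fx=13,fy=13,interpolation=2)
o=(255*(a/255.)**.45).astype(np.uint8)
P=[(.4747,.0467,.1446),(.4747,.0467,.169),(.4747,.0467,.2)]
for u in proj("side",P): cv2.circle(o,tuple(int(v) for v in (u-[276,168]+.5)*13),4,(0,0,255),1)
cv2.imwrite("pics/k3.png",o)
E
```

```text
(no output)
```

View pics/k3.png

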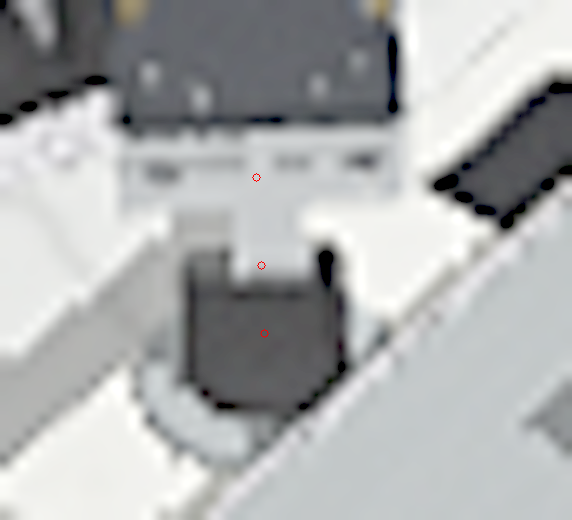

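drive_tool --plan '[[[-1,0,0,1,0],[-1,0,0,2,0],[-1,0,0,3,0],[-1,0,0,4,0],[-1,0,0,4,0],[-1,0,0,4,0],[-1,0,0,4,0],[-1,0,0,4,0],[-1,0,0,4,0],[-1,0,0,4,0]]]'

```text
time_s: 4.3
ee_pos: [0.4736, 0.0464, 0.1718]
ee_rot: [-0.0, 0.34, 0.94, -0.0]
wrist_force: [0.9, -0.6, -0.7]
grip_width: 0.0008
```

```bash
python3 - <<'E'
from h import *
print(proj("side",[(.4689,.0555,.197),(.4689,.0555,.2222),(.4736,.0464,.1468),(.4736,.0464,.1718)]))
crop("side",272,160,322,205,12,"s3.png",gamma=.45,pts=proj("side",[(.4736,.0464,.1468),(.4736,.0464,.1718)]))
a=cv2.imread("pics/s2.png")[150:300,130:300];cv2.imwrite("pics/s2z.png",cv2.resize(a,None,fx=3,fy=3))
x=cv2.imread("pics/s3.png");y=cv2.resize(cv2.imread("pics/s2z.png"),(400,353)); o=np.zeros((max(x.shape[0],353),x.shape[1]+400,3),np.uint8)
o=np.zeros((540,1000,3),np.uint8);o[:540,:600]=x[:540];o[:353,600:]=y;cv2.imwrite("pics/s3.png",cv2.resize(o,(800,432)))
E
```

```text
[[292.14700062 181.29949235]
 [291.81582167 175.64424642]
 [295.66792827 192.91329237]
 [295.38278295 187.54368569]]
```

View pics/s3.png

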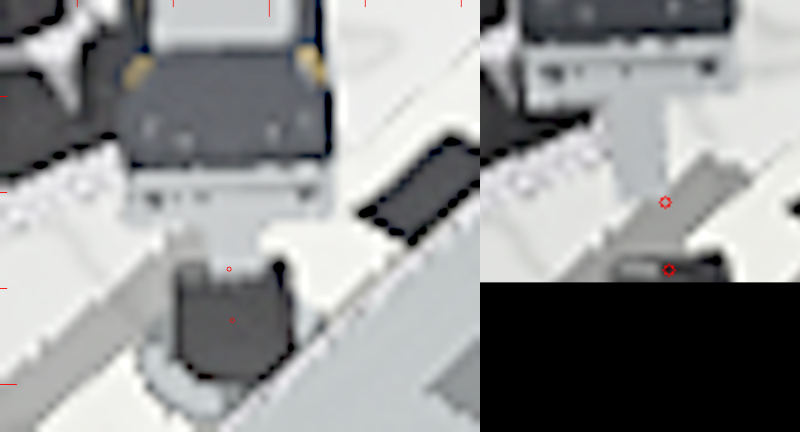

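drive_tool --plan '[[[-1,0,0,20,0],[-1,0,0,50,0],[-1,-20,40,70,0],[-0.1,-40,80,70,0],[-0.1,-60,120,70,0],[-0.1,-80,160,70,0],[-0.1,-90,200,70,0],[-0.1,-90,200,70,0],[-0.1,-90,200,70,0],[-0.1,-90,200,70,0]]]'

```text
time_s: 5.35
ee_pos: [0.3839, 0.2456, 0.2418]
ee_rot: [0.0, 0.34, 0.94, -0.0]
wrist_force: [0.8, -0.8, -0.3]
grip_width: 0.0419
```

```bash
python3 - <<'E'
from h import *
print(sense()["ee_pos"])
T=grab_frame("top");S=grab_frame("side");cv2.imwrite("pics/top1.png",T);cv2.imwrite("pics/side1.png",S)
T0=cv2.imread("pics/top0.png");S0=cv2.imread("pics/side0.png")
def z(i,x,y): return cv2.resize(i[y:y+26,x:x+26],None,fx=15,fy=15,interpolation=2)
o=np.vstack([np.hstack([z(T0,293,200),z(T,293,200)]),np.hstack([z(S0,284,180),z(S,284,180)])])
cv2.imwrite("pics/k4.png",cv2.resize((255*(o/255.)**.4).astype(np.uint8),(600,600)))
E
```

```text
[0.38394048 0.2456441  0.24180362]
```

View pics/k4.png

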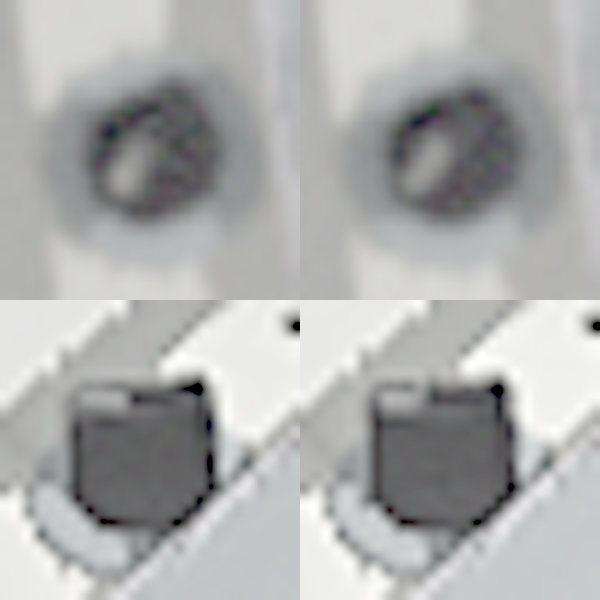

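```bash
python3 - <<'E'
from h import *
r=lambda v:np.round(np.array(v)*1000,1)
print(tri((304.1,213.7),(292.4,188.2)))
for z in(.15,.169,.18):print(z,r(onz("top",(304.1,213.7),z)),r(onz("side",(292.4,188.2),z)))
print("disc",r(onz("top",(305.8,212.5),.137)))
# check cameras vs tool: where is the gripper? corner of side view with known: jar/can etc; calibration mutual check via mat corners
S=cv2.imread("pics/side0.png");g=cv2.cvtColor(S,6)
for n in("top","side"):
    g=cv2.cvtColor(cv2.imread(f"pics/{n}0.png"),6);m=(g<75).astype(np.uint8)
    k,l,st,ce=cv2.connectedComponentsWithStats(m);i=max((j for j in range(1,k) if st[j][4]>2500 and 300<ce[j][0]<450 and 200<ce[j][1]<300),key=lambda j:st[j][4])
    c=max(cv2.findContours((l==i).astype(np.uint8),0,1)[0],key=cv2.contourArea)
    q=cv2.approxPolyDP(c,6,True)[:,0]; print(n,[tuple(r(onz(n,u,.004)[:2])) for u in q])
E
```

```text
(array([0.46546337, 0.05311504, 0.16929295]), np.float64(0.0013744092335303318))
0.15 [468.5  54.2 150. ] [478.4  68.  150. ]
0.169 [464.9  53.5 169. ] [466.3  53.1 169. ]
0.18 [462.9  53.1 180. ] [459.3  44.4 180. ]
disc [475.1  48.9 137. ]
top [(np.float64(644.8), np.float64(-401.1)), (np.float64(604.3), np.float64(-229.1)), (np.float64(363.4), np.float64(-278.7)), (np.float64(393.9), np.float64(-452.6))]
side [(np.float64(609.8), np.float64(-230.4)), (np.float64(359.1), np.float64(-280.0)), (np.float64(394.0), np.float64(-454.2)), (np.float64(645.3), np.float64(-403.5))]
```

drive_tool --plan '[[[-1,20,-40,0,0],[-1,40,-85,0,0],[-1,60,-130,0,0],[-1,80,-175,0,0],[-1,91,-199,0,0],[-1,91,-199,-20,0],[-1,91,-199,-38,0],[-1,91,-199,-38,0],[-1,91,-199,-38,0],[-1,91,-199,-38,0]]]'

```text
time_s: 6.45
ee_pos: [0.475, 0.0472, 0.2049]
ee_rot: [0.001, 0.34, 0.94, 0.0]
wrist_force: [0.1, 0.2, -0.1]
grip_width: 0.0003
```

drive_tool --plan '[[[-1,0,0,-2,0],[-1,0,0,-4,0],[-1,0,0,-6,0],[-1,0,0,-8,0],[-1,0,0,-10,0],[-1,0,0,-12,0],[-1,0,0,-12,0],[-1,0,0,-12,0],[-1,0,0,-12,0],[-1,0,0,-12,0]]]'

```text
time_s: 7.45
ee_pos: [0.4746, 0.0474, 0.1919]
ee_rot: [0.0, 0.34, 0.94, 0.0]
wrist_force: [0.1, 0.5, -0.4]
grip_width: 0.0005
```

drive_tool --plan '[[[-1,0,0,-1,0],[-1,0,0,-2,0],[-1,0,0,-3,0],[-1,0,0,-4,0],[-1,0,0,-5,0],[-1,0,0,-6,0],[-1,0,0,-7,0],[-1,0,0,-8,0],[-1,0,0,-8,0],[-1,0,0,-8,0]]]'

```text
time_s: 8.45
ee_pos: [0.4746, 0.0474, 0.1838]
ee_rot: [-0.0, 0.34, 0.94, -0.0]
wrist_force: [-0.4, -0.5, 0.6]
grip_width: 0.0007
```

```bash
python3 - <<'E'
from h import *
s=sense();print(s["ee_pos"],s["wrist_force"],s["grip_width"])
S=grab_frame("side");cv2.imwrite("pics/side2.png",S)
g=cv2.cvtColor(S,6)
print(g[176:202,286:306])
print(proj("side",[(.4746,.0474,.169),(.4746,.0474,s["ee_pos"][2]-.025)]))
E
```

```text
[0.47462724 0.04737691 0.18384234] [-0.44939684 -0.47644557  0.58731392] 0.0006600589591299372
[[145 110 118 130 126 115 113 114 112 111 113 104 103 160 107  99 130  42
   59 127]
 [107  31  33 149 149 144 145 145 143 143 144 145 142 162 143 147 159  72
   83 153]
 [145  89 132 161 159 158 157 158 159 159 159 160 160 159 159 159 163 146
  135 154]
 [155 160 157 153 152 149 151 153 154 157 157 157 159 160 161 162 148 147
  134 165]
 [175 182 192 176 176 176 197 182 154 154 157 157 159 101 124 118 108 159
  216 220]
 [209 209 213 210 210 216 227 165 153 155 155 157 162 134 107  91 174 220
  231 228]
 [214 213 214 217 220 231 152 133 155 154 155 157 158 148  94 209 227 232
  227 226]
 [212 214 215 223 232 155 105 131 157 155 156 156 155 110 216 234 231 228
  227 227]
 [212 215 222 147 153 106 112 139 161 158 158 157 151 203 238 229 227 226
  226 227]
 [216 222 234 108 109 116 117 118 148 147 145 152 178 249 247 241 234 228
  227 225]
 [225 149 156 114 121 125 126 124 134 105 131 131 146 176 139 128 246 235
  228 226]
 [154 106 111 121  75  58  61  48  63  38  56  55  56  55  16   1 161 
[... 564 characters left out ...]
25  25  25  23  24  24  19  18 170
   92  48]
 [122  69  73  85  15  23  26  25  27  24  25  24  26  28  26  20  11 103
   84 194]
 [ 82 135 146  83  14  24  25  27  28  27  29  29  28  28  27  21   2  91
  197 196]
 [109 150 159  75  29  18  25  27  28  28  29  28  28  30  23   6  75 201
  153 154]
 [ 86 143 152 137 142  22  14  23  28  29  29  29  28  23   5  76 200 168
  136 145]
 [219 110 151 153 158 139  31   9  13  18  22  23  18   5  77 202 168 142
  148 148]
 [244  58 114 153 156 158 135 139 100  67  68  31  39 123 160 191 142 147
  149 148]
 [233 215  88 105 151 155 154 158 152  75  75  58 165 101 170 154 147 149
  148 147]]
[[295.44078492 187.84776725]
 [295.55685209 190.03822547]]
```

The jaws closed over empty space when ee z was about 0.170. The finger ends in the pictures also sit about 25 mm higher than ee_pos minus tip_reach. Both mean the fingertips are really at about the reported ee_pos, so they were resting on top of the bar. I'll treat ee_pos as the tips and go deeper.

drive_tool --plan '[[[-0.1,0,0,0,0],[-0.1,0,0,0,0],[-0.1,0,0,0,0],[-0.1,0,0,0,0],[-0.1,0,0,-5,0],[-0.1,0,0,-12,0],[-0.1,0,0,-20,0],[-0.1,0,0,-28,0],[-0.1,0,0,-28,0],[-0.1,0,0,-28,0]]]'

```text
time_s: 9.5
ee_pos: [0.4746, 0.0474, 0.1557]
ee_rot: [-0.0, 0.34, 0.94, -0.0]
wrist_force: [0.4, -0.3, -0.8]
grip_width: 0.0423
```

drive_tool --plan '[[[-0.1,0,0,-4,0],[-0.1,0,0,-8,0],[-0.1,0,0,-10,0],[-1,0,0,-10,0],[-1,0,0,-10,0],[-1,0,0,-10,0],[-1,0,0,-10,0],[-1,0,0,-10,0],[-1,0,0,-10,0],[-1,0,0,-10,0]]]'

```text
time_s: 10.5
ee_pos: [0.4749, 0.0475, 0.146]
ee_rot: [0.0, 0.34, 0.94, 0.0]
wrist_force: [3.3, 2.1, 0.4]
grip_width: 0.0139
```

The jaws now hold the 14 mm bar. I'll turn it anticlockwise.

drive_tool --plan '[[[-1,0,0,0,7],[-1,0,0,0,14],[-1,0,0,0,21],[-1,0,0,0,28],[-1,0,0,0,35],[-1,0,0,0,42],[-1,0,0,0,46],[-1,0,0,0,49],[-1,0,0,0,49],[-1,0,0,0,49]]]'

```text
time_s: 11.5
ee_pos: [0.4752, 0.0487, 0.146]
ee_rot: [0.001, -0.08, 0.997, 0.001]
wrist_force: [6.3, 13.1, -2.4]
grip_width: 0.0139
```

```bash
python3 - <<'E'
from rig import *
s=sense();print(s["ee_pos"],s["ee_rot"],s["wrist_force"],s["moment"],s["grip_width"])
E
```

```text
[0.47524204 0.04866036 0.14602655] [ 9.94379468e-04 -8.04329341e-02  9.96758791e-01  1.21154068e-03] [ 6.3239763 13.1110602 -2.3685486] [ 2.45342753 -1.25946816 -0.23990789] 0.013891620087864133
```

drive_tool --plan '[[[-1,0,0,0,1],[-1,0,0,0,2],[-1,0,0,0,3],[-1,0,0,0,3],[-1,0,0,0,3],[-1,0,0,0,3],[-1,0,0,0,3],[-1,0,0,0,3],[-1,0,0,0,3],[-1,0,0,0,3]]]'

```text
time_s: 12.5
ee_pos: [0.4753, 0.0486, 0.1461]
ee_rot: [0.001, -0.106, 0.994, 0.001]
wrist_force: [7.1, 12.2, -3.2]
grip_width: 0.0148
```

```bash
python3 - <<'E'
from rig import *
s=sense();print(s["ee_pos"],s["ee_rot"],s["wrist_force"],s["moment"],s["grip_width"])
E
```

```text
[0.475328   0.04863909 0.14608176] [ 0.00116703 -0.10636284  0.99432602  0.00115951] [ 7.07006037 12.23317714 -3.17097432] [ 2.37439769 -1.32711337 -0.38308279] 0.014814478532084544
```

The grip opened to 14.8 mm while the bar stayed put, so it is at the end stop. I'll back off 2°, release and rise.

drive_tool --plan '[[[-1,0,0,0,-1],[-1,0,0,0,-2],[-0.5,0,0,0,-2],[-0.5,0,0,0,-2],[-0.5,0,0,0,-2],[-0.5,0,0,20,-2],[-0.5,0,0,50,-2],[-0.5,0,0,100,-2],[-0.5,10,-20,120,-2],[-0.5,20,-40,120,-2]]]'

```text
time_s: 13.5
ee_pos: [0.4957, 0.0069, 0.2694]
ee_rot: [0.003, -0.09, 0.996, -0.001]
wrist_force: [0.8, -0.7, -0.3]
grip_width: 0.0235
```

```bash
python3 - <<'E'
from h import *
s=sense();print(s["ee_pos"],s["ee_rot"],s["wrist_force"],s["grip_width"])
S=grab_frame("side");cv2.imwrite("pics/side3.png",S)
g=cv2.cvtColor(S,6)[182:204,284:308];print(g)
# handle refinement: dark mask top image0
def hand(n):
    im=cv2.imread(f"pics/{n}0.png");g=cv2.cvtColor(im,6)
    m=(g<45).astype(np.uint8);k,l,st,ce=cv2.connectedComponentsWithStats(m)
    c=(338,189) if n=="top" else (333,191)
    i=min(range(1,k),key=lambda j:np.hypot(*(ce[j]-c)) if st[j][4]>40 else 1e9)
    p=np.argwhere(l==i)[:,::-1].astype(np.float32);r=cv2.minAreaRect(p);return st[i],r,cv2.boxPoints(r)
for n in("top","side"):
    st,r,b=hand(n);print(n,st,r);print(np.round([onz(n,u,.197)[:2] for u in b],4))
E
```

```text
[0.49567326 0.00687757 0.26935698] [ 2.71896482e-03 -8.97210211e-02  9.95963071e-01 -5.53284011e-04] [ 0.78403821 -0.73379403 -0.28331788] 0.02350871149440891
[[212 213 212 213 213 216 219 231 154 107 110 116 119 120 120 115  96 212
  229 233 228 225 227 236]
 [211 212 211 213 216 223 232 156 108 114 117 119 122 124 123 106 227 238
  232 228 228 227 228 232]
 [211 211 213 216 223 148 155 109 115 117 119 123 129 105  62 124 254 240
  230 227 227 227 228 229]
 [212 213 216 224 235 108 110 114 116 120 123 131  84  43  12  58 123 200
  235 228 227 226 227 227]
 [214 218 227 151 155 111 115 118 120 122 130  85  30  18  18  11   0 132
  243 231 227 227 227 226]
 [218 227 155 105 111 115 117 120 123 128  82  27  15  22  26  22   2 110
  245 231 228 227 227 228]
 [226 154 107 112 116 118 120 122 127  78  56 109  23  26  27  23   2 117
  247 231 226 227 227 228]
 [147 105 113 118 118 120 124 129  60 109 118  65  24  24  26  21   5 122
  252 234 229 228 229 233]
 [ 95 106 117 118 121 124 108  67 108 134  65  23  26  24  25  21  10  88
  201 220 233 231 234 243]
 [101 107 113 118 124 111  70  1
[... 987 characters left out ...]
 234 215  87 107 154 155 153 158 153  74  75  59 165 105 173 153
  147 149 148 149 147 147]
 [225 224 229 240 224  82  89 125 148 158 160  67  61 161 149 156 155 148
  147 148 147 148 148 146]
 [224 226 227 231 241 155 222  93 105  96  91  90 193 169 142 156 149 148
  146 148 147 147 146 149]]
top [335 174   8  32  86] ((338.46240234375, 189.50579833984375), (31.399810791015625, 3.3452579975128174), 81.25383758544922)
[[ 0.5949 -0.0471]
 [ 0.5968 -0.0582]
 [ 0.4907 -0.0738]
 [ 0.4889 -0.0629]]
side [324 179  23  27 178] ((334.8972473144531, 191.89083862304688), (8.2672119140625, 32.46915817260742), 46.7357063293457)
[[ 0.4767 -0.0685]
 [ 0.6021 -0.0488]
 [ 0.5952 -0.0812]
 [ 0.4716 -0.0993]]
```

The knob mark now lies along the cleaner's x axis on the -x end. Next is the cover handle.

drive_tool --plan '[[[-0.1,20,-30,0,-1.5],[-0.1,49,-68,0,-1.5],[-0.1,49,-68,0,-1.5],[-0.1,49,-68,-30,-1.5],[-0.1,49,-68,-60,-1.5],[-0.1,49,-68,-80,-1.5],[-0.1,49,-68,-90,-1.5],[-0.1,49,-68,-97,-1.5],[-0.1,49,-68,-97,-1.5],[-0.1,49,-68,-97,-1.5]]]' --force 40

```text
time_s: 14.55
ee_pos: [0.544, -0.0606, 0.1697]
ee_rot: [0.001, -0.076, 0.997, -0.0]
wrist_force: [0.4, -0.4, -0.3]
grip_width: 0.0425
```

drive_tool --plan '[[[-1,0,0,0,0],[-1,0,0,0,0],[-1,0,0,0,0],[-1,0,0,0,0],[-1,0,0,0,0],[-1,0,0,0,0],[-1,0,0,0,0],[-1,0,0,0,0],[-1,0,0,0,0],[-1,0,0,0,0]]]'

```text
time_s: 15.55
ee_pos: [0.5437, -0.0607, 0.1691]
ee_rot: [0.0, -0.076, 0.997, -0.0]
wrist_force: [-0.8, -3.2, 5.7]
grip_width: 0.0133
```

drive_tool --plan '[[[-1,0,0,3,0],[-1,0,0,8,0],[-1,0,0,15,0],[-1,0,0,25,0],[-1,0,0,35,0],[-1,0,0,45,0],[-1,0,0,55,0],[-1,0,0,65,0],[-1,0,0,72,0],[-1,0,0,75,0]]]'

```text
time_s: 16.55
ee_pos: [0.5438, -0.0606, 0.2447]
ee_rot: [0.0, -0.076, 0.997, -0.0]
wrist_force: [0.2, -0.1, -5.5]
grip_width: 0.0135
```

drive_tool --plan '[[[-1,-2,-10,0,0],[-1,-6,-40,0,0.5],[-1,-10,-70,0,1],[-1,-15,-105,0,1.5],[-1,-20,-140,0,2],[-1,-26,-175,0,2.5],[-1,-31,-210,0,2.6],[-1,-36,-245,0,2.6],[-1,-40,-270,0,2.6],[-1,-42,-280,0,2.6]]]'

```text
time_s: 17.55
ee_pos: [0.5003, -0.3432, 0.2429]
ee_rot: [-0.001, -0.098, 0.995, 0.0]
wrist_force: [-0.6, 0.5, -5.1]
grip_width: 0.0136
```

drive_tool --plan '[[[-1,1,1,-20,0],[-1,1,1,-50,0],[-1,1,1,-85,0],[-1,1,1,-120,0],[-1,1,1,-150,0],[-1,1,1,-175,0],[-1,1,1,-192,0],[-1,1,1,-203,0],[-1,1,1,-209,0],[-1,1,1,-212,0]]]'

```text
time_s: 18.55
ee_pos: [0.5027, -0.3396, 0.0318]
ee_rot: [0.0, -0.099, 0.995, 0.0]
wrist_force: [-0.1, -0.4, -5.0]
grip_width: 0.0137
```

drive_tool --plan '[[[-1,0,0,-2,0],[-1,0,0,-4,0],[-1,0,0,-5,0],[-1,0,0,-6,0],[-1,0,0,-6,0],[-1,0,0,-6,0],[-1,0,0,-6,0],[-1,0,0,-6,0],[-1,0,0,-6,0],[-1,0,0,-6,0]]]'

```text
time_s: 19.55
ee_pos: [0.5028, -0.3397, 0.0261]
ee_rot: [0.0, -0.099, 0.995, -0.0]
wrist_force: [-0.4, 0.6, -0.2]
grip_width: 0.0136
```

The wrist force fell to zero at the predicted height, so the cover rests on the mat. I'll release, rise and look into the tank.

drive_tool --plan '[[[-0.3,0,0,0,0],[-0.3,0,0,0,0],[-0.3,0,0,0,0],[-0.3,0,0,20,0],[-0.3,0,0,50,0],[-0.3,0,0,100,0],[-0.3,0,0,150,0],[-0.3,-30,-10,200,0],[-0.3,-70,-20,230,0],[-0.3,-110,-30,230,0]]]'

```text
time_s: 20.55
ee_pos: [0.399, -0.364, 0.2596]
ee_rot: [-0.002, -0.091, 0.996, -0.005]
wrist_force: [0.7, -1.2, -0.2]
grip_width: 0.0328
```

```bash
python3 - <<'E'
from h import *
print(sense()["ee_pos"])
T=grab_frame("top");S=grab_frame("side");cv2.imwrite("pics/top4.png",T);cv2.imwrite("pics/side4.png",S)
a=cv2.resize(T[148:244,200:370],None,fx=4.7,fy=4.7,interpolation=2)
b=cv2.resize(S[150:250,285:385],None,fx=4.7,fy=4.7,interpolation=2)
a=(255*(a/255.)**.6).astype(np.uint8);b=(255*(b/255.)**.6).astype(np.uint8)
cv2.imwrite("pics/t4.png",a);cv2.imwrite("pics/s4.png",b)
g=cv2.cvtColor(T,6)
E
```

```text
[ 0.39901599 -0.364       0.25963331]
```

View pics/t4.png

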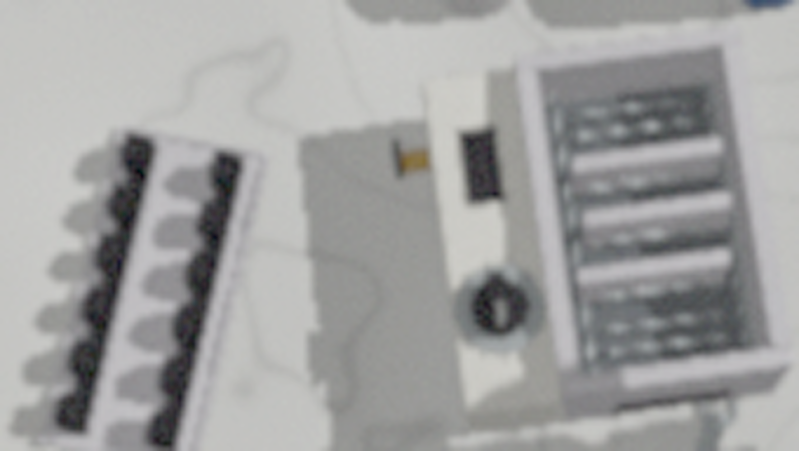

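```bash
cat >> h.py <<'E'
def edge(im,p,q,s=5,N=40,sgn=0):
    g=cv2.GaussianBlur(cv2.cvtColor(im,6),(3,3),0).astype(np.float32)
    p,q=np.array(p,float),np.array(q,float);d=(q-p)/np.linalg.norm(q-p);nn=np.array([-d[1],d[0]])
    o=np.arange(-s/2,s/2+.01,.2);out=[]
    for t in np.linspace(.08,.92,N):
        P=(p+(q-p)*t)+o[:,None]*nn
        v=np.gradient(cv2.remap(g,P[:,:1].astype(np.float32),P[:,1:].astype(np.float32),cv2.INTER_CUBIC).ravel())
        out.append(P[(np.abs(v) if not sgn else sgn*v).argmax()])
    return cv2.fitLine(np.array(out,np.float32),cv2.DIST_HUBER,0,.01,.01).ravel(),np.array(out)
def meet(a,b):
    A=np.array([[a[0],-b[0]],[a[1],-b[1]]]);t=np.linalg.solve(A,[b[2]-a[2],b[3]-a[3]]);return np.array([a[2]+t[0]*a[0],a[3]+t[0]*a[1]])
def quad(n,im,cs,z,s=5):
    L=[edge(im,cs[i],cs[(i+1)%4],s)[0] for i in range(4)]
    px=[meet(L[i-1],L[i]) for i in range(4)]
    return np.array(px),np.array([onz(n,u,z)[:2] for u in px])*1000
E
python3 - <<'E'
from h import *
T=cv2.imread("pics/top4.png");S=cv2.imread("pics/side0.png")
r=lambda v:np.round(v,1)
px,w=quad("top",T,[(224.4,175.8),(256,181.5),(240.3,248.5),(207,241)],.004)
print("tray top",r(px).tolist(),r(w).tolist(),r(w.mean(0)))
px,w=quad("side",S,[(217,178.5),(232.5,200.5),(292.5,173.5),(277,152)],.004)
print("tray side",r(px).tolist(),r(w).tolist(),r(w.mean(0)))
# plates: bright blobs in tank, top view
g=cv2.cvtColor(T,6);
for a,b in(((575,157),(722,149)),((585,214),(728,204)),((580,271),(730,259))):
    a=np.array(a)/4.7+[199.5,147.5];b=np.array(b)/4.7+[199.5,147.5]
    out=[]
    for t in np.linspace(.1,.9,25):
        p=a+(b-a)*t;y=np.arange(p[1]-3.5,p[1]+3.6,.25)
        v=cv2.remap(g.astype(np.float32),np.full_like(y,p[0]).astype(np.float32)[:,None],y.astype(np.float32)[:,None],1).ravel()
        wt=np.clip(v-(v.min()+v.max())/2,0,None);out.append([p[0],(wt*y).sum()/wt.sum()])
    l=cv2.fitLine(np.array(out,np.float32),2,0,.01,.01).ravel();d=l[1]/l[0]
    A=onz("top",(a[0],l[3]+d*(a[0]-l[2])),.143);B=onz("top",(b[0],l[3]+d*(b[0]-l[2])),.143)
    print("plate",r(A*1e3),r(B*1e3),"mid",r((A+B)*500),"yaw",np.degrees(np.arctan2(A[1]-B[1],A[0]-B[0]))-90)
E
```

```text
tray top [[227.0, 175.10000610351562], [256.6000061035156, 180.89999389648438], [241.1999969482422, 247.1999969482422], [209.60000610351562, 240.0]] [[642.6, 355.3], [620.4, 241.5], [368.7, 288.6], [394.4, 406.4]] [506.5 322.9]
tray side [[214.0, 177.0], [230.0, 198.89999389648438], [291.5, 171.1999969482422], [274.70001220703125, 151.6999969482422]] [[392.6, 439.5], [367.7, 300.5], [631.0, 256.0], [658.6, 391.1]] [512.5 346.8]
plate [579.7  -5.3 143. ] [ 595.2 -113.6  143. ] mid [587.4 -59.5 143. ] yaw 8.124317940048797
plate [538.2 -12.9 143. ] [ 553.5 -117.7  143. ] mid [545.8 -65.3 143. ] yaw 8.311596804277215
plate [495.6  -9.5 143. ] [ 510.9 -118.7  143. ] mid [503.2 -64.1 143. ] yaw 7.970018945651006
```

View pics/s4.png

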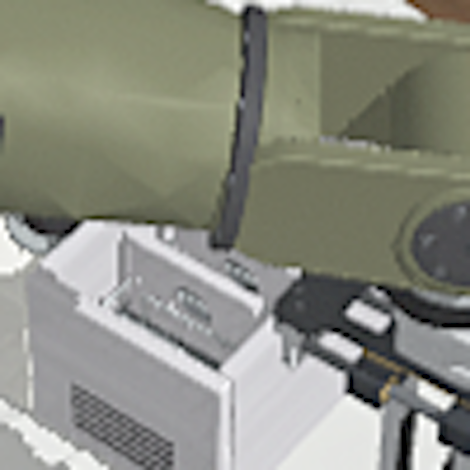

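Three plates show, in slots -42, 0 and +42. The side view is blocked by the arm. I'll fetch the -42 plate first.

drive_tool --plan '[[[-0.3,10,30,0,-8],[-0.3,20,60,0,-16],[-0.3,30,90,0,-24],[-0.3,40,120,0,-32],[-0.3,55,150,0,-40],[-0.3,65,180,0,-48],[-0.3,75,210,0,-56],[-0.3,85,245,0,-64],[-0.3,95,275,0,-72],[-0.3,104,298,0,-80]]]' --force 25

```text
time_s: 21.65
ee_pos: [0.504, -0.0629, 0.2555]
ee_rot: [-0.005, 0.572, 0.821, 0.0]
wrist_force: [0.9, 0.5, -0.2]
grip_width: 0.0328
```

drive_tool --plan '[[[-0.3,0,0,-10,-8],[-0.3,0,0,-20,-12],[-0.3,0,0,-30,-12],[-0.3,0,0,-40,-12],[-0.3,0,0,-50,-12],[-0.3,0,0,-60,-12],[-0.3,0,0,-70,-12],[-0.3,0,0,-70,-12],[-0.3,0,0,-70,-12],[-0.3,0,0,-70,-12]]]'

```text
time_s: 22.65
ee_pos: [0.5036, -0.065, 0.1862]
ee_rot: [-0.004, 0.653, 0.758, 0.001]
wrist_force: [0.2, 0.7, 0.5]
grip_width: 0.0329
```

```bash
cat > st.py <<'E'
from rig import *
import numpy as np
s=sense();w,x,y,z=s["ee_rot"];print(np.round(s["time_s"],2),"pos",np.round(s["ee_pos"]*1000,1),"yaw_y",np.round(np.degrees(np.arctan2(1-2*x*x-2*z*z,2*x*y-2*w*z)),1),"F",np.round(s["wrist_force"],1),"M",np.round(s["moment"],2),"w",np.round(s["grip_width"]*1000,1))
E
python3 st.py
```

```text
22.65 pos [503.6 -65.  186.2] yaw_y 8.5 F [0.2 0.7 0.5] M [-0.07  0.03 -0.05] w 32.9
```

Aligned over the plate. I'll go down to tips at z = 118 and grip.

drive_tool --plan '[[[-0.3,0,0,-20,0],[-0.3,0,0,-40,0],[-0.3,0,0,-55,0],[-0.3,0,0,-68,0],[-0.3,0,0,-68,0],[-1,0,0,-68,0],[-1,0,0,-68,0],[-1,0,0,-68,0],[-1,0,0,-68,0],[-1,0,0,-68,0]]]' --force 30

```text
time_s: 23.65
ee_pos: [0.5038, -0.065, 0.1184]
ee_rot: [-0.004, 0.653, 0.758, 0.001]
wrist_force: [-0.0, 0.4, 4.9]
grip_width: 0.0097
```

drive_tool --plan '[[[-1,0,0,0,0],[-1,0,0,5,0],[-1,0,0,15,0],[-1,0,0,30,0],[-1,0,0,45,0],[-1,0,0,60,0],[-1,0,0,80,0],[-1,0,0,100,0],[-1,0,0,115,0],[-1,0,0,120,0]]]'

```text
time_s: 24.65
ee_pos: [0.5037, -0.0651, 0.2397]
ee_rot: [-0.003, 0.653, 0.758, 0.001]
wrist_force: [-0.1, -0.1, -2.0]
grip_width: 0.0094
```

```bash
python3 st.py
```

```text
24.65 pos [503.7 -65.1 239.7] yaw_y 8.5 F [-0.1 -0.1 -2. ] M [-0.04  0.05  0.  ] w 9.4
```

drive_tool --plan '[[[-1,0,15,0,0],[-1,0,50,0,-2],[-1,0,95,0,-4],[-1,0,140,0,-7],[-1,0,185,0,-10],[-1,0,230,0,-13],[-1,0,275,0,-16],[-1,0,320,0,-19],[-1,1,360,0,-19],[-1,1,390,0,-19]]]'

```text
time_s: 25.65
ee_pos: [0.503, 0.328, 0.2365]
ee_rot: [-0.005, 0.768, 0.64, 0.0]
wrist_force: [0.1, -1.3, -1.1]
grip_width: 0.0098
```

drive_tool --plan '[[[-1,0,5,-20,0],[-1,0,5,-40,0],[-1,0,5,-60,0],[-1,0,5,-80,0],[-1,0,5,-95,0],[-1,0,5,-105,0],[-1,0,5,-110,0],[-1,0,5,-110,0],[-1,0,5,-110,0],[-1,0,5,-110,0]]]'

```text
time_s: 26.65
ee_pos: [0.5047, 0.3302, 0.1285]
ee_rot: [-0.004, 0.769, 0.639, 0.002]
wrist_force: [-0.1, 0.5, -1.1]
grip_width: 0.0094
```

```bash
python3 st.py; python3 - <<'E'
from h import *
T=grab_frame("top");S=grab_frame("side");cv2.imwrite("pics/top5.png",T);cv2.imwrite("pics/side5.png",S)
s=sense();e=s["ee_pos"]
a=np.radians(-10.4);X=np.array([np.cos(a),np.sin(a),0]);Y=np.array([-np.sin(a),np.cos(a),0])
O=np.array([e[0],e[1],0])
# slot floor guess points & plate bottom corners
P=[O+Y*y+X*x+[0,0,z] for y in(-55,55) for x in(-5,5) for z in(e[2]*1000-50,) for y,x,z in [(y/1000,x/1000,z/1000)]]
crop("side",205,120,305,205,8,"s5.png",S,.55,proj("side",P))
E
```

```text
26.65 pos [504.7 330.2 128.5] yaw_y -10.5 F [-0.1  0.5 -1.1] M [-0.07  0.06 -0.01] w 9.4
```

View pics/s5.png

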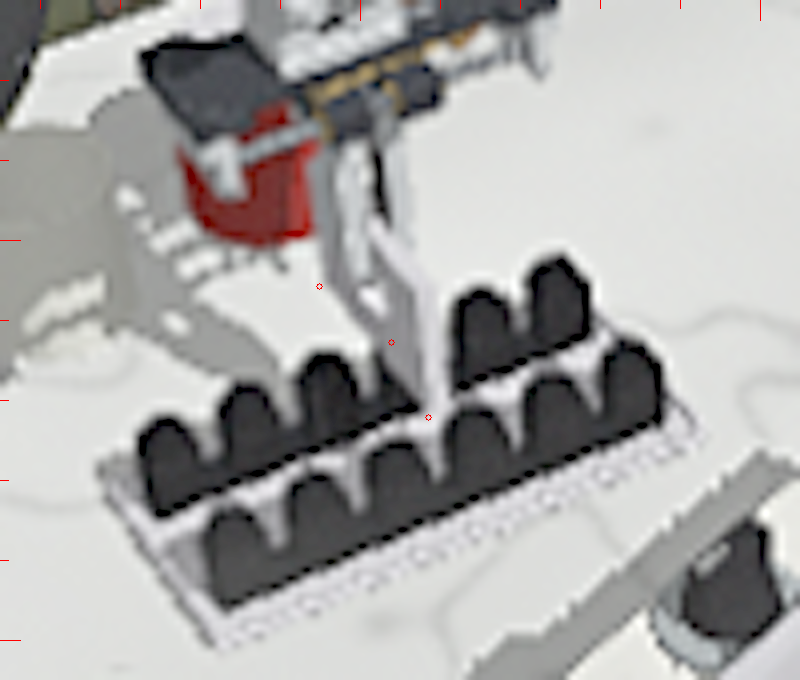

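```bash
python3 - <<'E'
from h import *
f=lambda u:(205+u[0]/8-.5,120+u[1]/8-.5)
r=lambda v:np.round(np.array(v)*1000,1)
for z in(.003,.006):
    A=onz("side",f((225,608)),z);B=onz("side",f((661,425)),z);C=onz("side",f((160,515)),z);D=onz("side",f((590,343)),z)
    y=np.degrees(np.arctan2(*(B-A)[[1,0]]));y2=np.degrees(np.arctan2(*(D-C)[[1,0]]))
    a=np.radians(y);n=np.array([-np.sin(a),np.cos(a)])
    print(z,r(A),r(B),r(C),r(D),"len",r(np.linalg.norm(B-A)),r(np.linalg.norm(D-C)),"yaw",y,y2,"centre",r((A+B)[:2]/2+.045*n),r((C+D)[:2]/2-.027*n))
# tooth apex (rear end of ridge, y=-27,z=.056) front comb
ap=[(235,508),(313,473),(397,441),(475,405),(552,374),(632,341)]
W=np.array([onz("side",f(u),.056)[:2] for u in ap])*1000
print(np.round(W,1).tolist());m=W.mean(0);d=W[-1]-W[0];print("apex mean",m,"pitch",np.linalg.norm(d)/5,"yaw",np.degrees(np.arctan2(d[1],d[0])))
# top-view: dark comb extents along rack axis (rect of comb masks)
g=cv2.cvtColor(cv2.imread("pics/top4.png"),6);k,l,st,ce=cv2.connectedComponentsWithStats((g<80).astype(np.uint8))
for i in range(1,k):
    if st[i][4]>250 and 200<ce[i][0]<260 and 180<ce[i][1]<240:
        b=cv2.boxPoints(cv2.minAreaRect(np.argwhere(l==i)[:,::-1].astype(np.float32)));w=np.array([onz("top",u,.03)[:2] for u in b])*1000
        print("topcomb",ce[i],r(onz("top",ce[i],.035)),np.round(w,1).tolist())
E
```

```text
0.003 [385.6 308.9   3. ] [613.9 262.6   3. ] [400.1 380.8   3. ] [627.6 332.2   3. ] len 233.0 232.6 yaw -11.457161272390195 -12.045877123782608 centre [508.7 329.8] [508.5 330. ]
0.006 [384.1 306.2   6. ] [611.9 260.    6. ] [398.6 377.9   6. ] [625.5 329.5   6. ] len 232.5 232.0 yaw -11.457161272390124 -12.045877123782589 centre [506.9 327.2] [506.7 327.3]
[[401.1, 310.8], [441.2, 304.5], [482.7, 294.5], [524.5, 288.5], [564.4, 280.1], [607.0, 271.7]]
apex mean [503.46696564 291.66814477] pitch 41.909817869984224 yaw -10.759960529910131
topcomb [221.85526316 208.28070175] [507.6 360.8  35. ] [[396.5, 399.3], [633.3, 355.9], [626.2, 326.3], [389.9, 370.6]]
topcomb [240.92470588 211.73882353] [495.3 290.   35. ] [[383.1, 327.4], [619.8, 282.0], [613.4, 255.2], [377.1, 301.4]]
```

The side view shows both combs clearly. Their ends give a rack centre of about (507.5,329) mm and a yaw of about -11°. I'll shift and go part-way in, watching the force.

drive_tool --plan '[[[-1,3,-1,0,-0.5],[-1,3,-1,-10,-0.5],[-1,3,-1,-18,-0.5],[-1,3,-1,-24,-0.5],[-1,3,-1,-28,-0.5],[-1,3,-1,-32,-0.5],[-1,3,-1,-35,-0.5],[-1,3,-1,-35,-0.5],[-1,3,-1,-35,-0.5],[-1,3,-1,-35,-0.5]]]'

```text
time_s: 27.75
ee_pos: [0.5073, 0.329, 0.0929]
ee_rot: [-0.004, 0.772, 0.636, 0.001]
wrist_force: [-0.9, 1.2, -2.5]
grip_width: 0.0098
```

```bash
python3 st.py
```

```text
27.75 pos [507.3 329.   92.9] yaw_y -11.0 F [-0.9  1.2 -2.5] M [-0.04  0.48  0.07] w 9.8
```

drive_tool --plan '[[[-1,0,0,-3,0],[-1,0,0,-6,0],[-1,0,0,-9,0],[-1,0,0,-12,0],[-1,0,0,-15,0],[-1,0,0,-18,0],[-1,0,0,-18,0],[-1,0,0,-18,0],[-1,0,0,-18,0],[-1,0,0,-18,0]]]'

```text
time_s: 28.75
ee_pos: [0.5073, 0.3289, 0.0746]
ee_rot: [-0.004, 0.772, 0.636, 0.001]
wrist_force: [-4.0, 0.8, -2.6]
grip_width: 0.0096
```

```bash
python3 st.py
```

```text
28.75 pos [507.3 328.9  74.6] yaw_y -11.0 F [-4.   0.8 -2.6] M [-0.03  1.02  0.12] w 9.6
```

drive_tool --plan '[[[-1,-1.5,0.3,0,0],[-1,-1.5,0.3,-2,0],[-1,-1.5,0.3,-4,0],[-1,-1.5,0.3,-6,0],[-1,-1.5,0.3,-7,0],[-1,-1.5,0.3,-8,0],[-1,-1.5,0.3,-8,0],[-1,-1.5,0.3,-8,0],[-1,-1.5,0.3,-8,0],[-1,-1.5,0.3,-8,0]]]'

```text
time_s: 29.75
ee_pos: [0.5059, 0.3293, 0.0668]
ee_rot: [-0.004, 0.772, 0.636, 0.001]
wrist_force: [-0.5, 0.5, -2.6]
grip_width: 0.0098
```

```bash
python3 st.py
```

```text
29.75 pos [505.9 329.3  66.8] yaw_y -11.0 F [-0.5  0.5 -2.6] M [-0.1   0.11  0.01] w 9.8
```

drive_tool --plan '[[[-1,0,0,-1,0],[-1,0,0,-2,0],[-1,0,0,-2,0],[-1,0,0,-2,0],[-0.3,0,0,-2,0],[-0.3,0,0,-2,0],[-0.3,0,0,-2,0],[-0.3,0,0,-2,0],[-0.3,0,0,-2,0],[-0.3,0,0,2,0]]]'

```text
time_s: 30.75
ee_pos: [0.5057, 0.3291, 0.0683]
ee_rot: [-0.004, 0.772, 0.636, 0.001]
wrist_force: [-0.4, 0.7, -0.2]
grip_width: 0.0329
```

drive_tool --plan '[[[-0.3,0,0,15,0],[-0.3,0,0,40,0],[-0.3,0,0,80,2],[-0.3,0,0,120,4],[-0.3,0,0,160,8],[-0.3,6,-40,165,12],[-0.3,12,-85,165,15],[-0.3,20,-130,165,19.5],[-0.3,25,-175,165,19.5],[-0.3,30,-220,165,19.5]]]'

```text
time_s: 31.75
ee_pos: [0.5358, 0.1075, 0.2352]
ee_rot: [-0.004, 0.653, 0.758, 0.001]
wrist_force: [0.0, 0.3, -0.5]
grip_width: 0.0328
```

```bash
python3 st.py
```

```text
31.75 pos [535.8 107.5 235.2] yaw_y 8.5 F [ 0.   0.3 -0.5] M [-0.04 -0.01 -0.02] w 32.8
```

drive_tool --plan '[[[-0.3,3,-45,0,0],[-0.3,6,-90,0,0],[-0.3,8,-135,0,0],[-0.3,10,-170,0,0],[-0.3,10,-170,-20,0],[-0.3,10,-170,-60,0],[-0.3,10,-170,-95,0],[-0.3,10,-170,-117,0],[-0.3,10,-170,-117,0],[-0.3,10,-170,-117,0]]]'

```text
time_s: 32.75
ee_pos: [0.5465, -0.0608, 0.1184]
ee_rot: [-0.004, 0.653, 0.758, 0.001]
wrist_force: [-0.3, 0.5, 0.3]
grip_width: 0.0329
```

drive_tool --plan '[[[-1,0,0,0,0],[-1,0,0,0,0],[-1,0,0,0,0],[-1,0,0,0,0],[-1,0,0,0,0],[-1,0,0,0,0],[-1,0,0,5,0],[-1,0,0,15,0],[-1,0,0,30,0],[-1,0,0,45,0]]]'

```text
time_s: 33.75
ee_pos: [0.5458, -0.0606, 0.1627]
ee_rot: [-0.005, 0.653, 0.758, 0.0]
wrist_force: [0.5, 0.0, -2.5]
grip_width: 0.0097
```

```bash
python3 st.py
```

```text
33.75 pos [545.8 -60.6 162.7] yaw_y 8.5 F [ 0.5  0.  -2.5] M [-0.04 -0.05  0.02] w 9.7
```

drive_tool --plan '[[[-1,0,0,30,0],[-1,0,0,60,0],[-1,0,10,73,0],[-1,-10,50,73,-3],[-1,-20,95,73,-6],[-1,-28,140,73,-9],[-1,-37,185,73,-12],[-1,-46,230,73,-15],[-1,-55,275,73,-18],[-1,-65,320,73,-19.5]]]'

```text
time_s: 34.75
ee_pos: [0.4797, 0.2615, 0.2344]
ee_rot: [-0.004, 0.772, 0.635, 0.001]
wrist_force: [0.3, -0.0, -3.0]
grip_width: 0.0099
```

drive_tool --plan '[[[-1,-8,40,0,0],[-1,-15,68,0,0],[-1,-16,77,0,0],[-1,-16,77,-30,0],[-1,-16,77,-60,0],[-1,-16,77,-85,0],[-1,-16,77,-105,0],[-1,-16,77,-115,0],[-1,-16,77,-115,0],[-1,-16,77,-115,0]]]'

```text
time_s: 35.75
ee_pos: [0.4653, 0.3364, 0.1206]
ee_rot: [-0.004, 0.772, 0.636, 0.002]
wrist_force: [1.1, -0.0, -2.1]
grip_width: 0.0098
```

```bash
python3 st.py
```

```text
35.75 pos [465.3 336.4 120.6] yaw_y -11.0 F [ 1.1 -0.  -2.1] M [-0.07  0.03  0.02] w 9.8
```

drive_tool --plan '[[[-1,-0.8,0.5,-8,0],[-1,-0.8,0.5,-14,0],[-1,-0.8,0.5,-20,0],[-1,-0.8,0.5,-25,0],[-1,-0.8,0.5,-30,0],[-1,-0.8,0.5,-35,0],[-1,-0.8,0.5,-40,0],[-1,-0.8,0.5,-43,0],[-1,-0.8,0.5,-43,0],[-1,-0.8,0.5,-43,0]]]'

```text
time_s: 36.75
ee_pos: [0.4642, 0.3368, 0.0768]
ee_rot: [-0.004, 0.772, 0.636, 0.001]
wrist_force: [0.2, -0.6, -1.7]
grip_width: 0.0096
```

```bash
python3 st.py
```

```text
36.75 pos [464.2 336.8  76.8] yaw_y -11.0 F [ 0.2 -0.6 -1.7] M [-0.02  0.06  0.  ] w 9.6
```

Free of contact. I'll go down to the floor, release, and go for the third plate.

drive_tool --plan '[[[-1,0,0,-4,0],[-1,0,0,-8,0],[-1,0,0,-10,0],[-1,0,0,-11.5,0],[-1,0,0,-11.5,0],[-0.3,0,0,-11.5,0],[-0.3,0,0,-11.5,0],[-0.3,0,0,-11.5,0],[-0.3,0,0,-11.5,0],[-0.3,0,0,-8,0]]]'

```text
time_s: 37.75
ee_pos: [0.4639, 0.3367, 0.0685]
ee_rot: [-0.004, 0.772, 0.636, 0.001]
wrist_force: [-0.7, -0.3, -0.7]
grip_width: 0.0329
```

drive_tool --plan '[[[-0.3,0,0,15,0],[-0.3,0,0,40,0],[-0.3,0,0,80,2],[-0.3,0,0,120,4],[-0.3,0,0,160,8],[-0.3,15,-40,165,12],[-0.3,30,-85,165,15],[-0.3,45,-130,165,19.5],[-0.3,58,-175,165,19.5],[-0.3,70,-220,165,19.5]]]'

```text
time_s: 38.75
ee_pos: [0.5344, 0.1149, 0.2352]
ee_rot: [-0.004, 0.653, 0.758, 0.001]
wrist_force: [0.5, 0.2, 0.5]
grip_width: 0.0329
```

```bash
python3 st.py
```

```text
38.75 pos [534.4 114.9 235.2] yaw_y 8.5 F [0.5 0.2 0.5] M [-0.04 -0.01  0.02] w 32.9
```

drive_tool --plan '[[[-0.3,15,-45,0,0],[-0.3,30,-90,0,0],[-0.3,43,-135,0,0],[-0.3,53,-172,0,0],[-0.3,53,-172,-20,0],[-0.3,53,-172,-60,0],[-0.3,53,-172,-95,0],[-0.3,53,-172,-117,0],[-0.3,53,-172,-117,0],[-0.3,53,-172,-117,0]]]'

```text
time_s: 39.75
ee_pos: [0.5876, -0.0552, 0.1184]
ee_rot: [-0.004, 0.653, 0.758, 0.001]
wrist_force: [-0.2, -0.4, 0.3]
grip_width: 0.033
```

drive_tool --plan '[[[-1,0,0,0,0],[-1,0,0,0,0],[-1,0,0,0,0],[-1,0,0,0,0],[-1,0,0,0,0],[-1,0,0,0,0],[-1,0,0,5,0],[-1,0,0,15,0],[-1,0,0,30,0],[-1,0,0,45,0]]]'

```text
time_s: 40.75
ee_pos: [0.587, -0.0552, 0.1627]
ee_rot: [-0.005, 0.653, 0.758, 0.0]
wrist_force: [0.2, 0.4, -0.8]
grip_width: 0.0096
```

```bash
python3 st.py
```

```text
40.75 pos [587.  -55.2 162.7] yaw_y 8.5 F [ 0.2  0.4 -0.8] M [-0.06  0.03  0.  ] w 9.6
```

drive_tool --plan '[[[-1,0,0,30,0],[-1,0,0,60,0],[-1,0,10,73,0],[-1,-5,50,73,-3],[-1,-10,95,73,-6],[-1,-15,140,73,-9],[-1,-20,185,73,-12],[-1,-25,230,73,-15],[-1,-30,275,73,-18],[-1,-35,320,73,-19.5]]]'

```text
time_s: 41.75
ee_pos: [0.5511, 0.2672, 0.2343]
ee_rot: [-0.004, 0.772, 0.635, 0.001]
wrist_force: [0.4, -0.4, -1.9]
grip_width: 0.0098
```

drive_tool --plan '[[[-1,-4,35,0,0],[-1,-5,55,0,0],[-1,-5,57,0,0],[-1,-5,57,-30,0],[-1,-5,57,-60,0],[-1,-5,57,-85,0],[-1,-5,57,-105,0],[-1,-5,57,-115,0],[-1,-5,57,-115,0],[-1,-5,57,-115,0]]]'

```text
time_s: 42.75
ee_pos: [0.5475, 0.3218, 0.1207]
ee_rot: [-0.004, 0.772, 0.636, 0.002]
wrist_force: [0.3, -0.2, -0.7]
grip_width: 0.0097
```

```bash
python3 st.py
```

```text
42.75 pos [547.5 321.8 120.7] yaw_y -11.0 F [ 0.3 -0.2 -0.7] M [-0.07 -0.    0.02] w 9.7
```

drive_tool --plan '[[[-1,-0.6,-0.3,-8,0],[-1,-0.6,-0.3,-14,0],[-1,-0.6,-0.3,-20,0],[-1,-0.6,-0.3,-25,0],[-1,-0.6,-0.3,-30,0],[-1,-0.6,-0.3,-35,0],[-1,-0.6,-0.3,-40,0],[-1,-0.6,-0.3,-43,0],[-1,-0.6,-0.3,-43,0],[-1,-0.6,-0.3,-43,0]]]'

```text
time_s: 43.75
ee_pos: [0.5466, 0.3215, 0.0768]
ee_rot: [-0.004, 0.772, 0.636, 0.001]
wrist_force: [-0.4, 1.1, -1.5]
grip_width: 0.0097
```

```bash
python3 st.py
```

```text
43.75 pos [546.6 321.5  76.8] yaw_y -11.0 F [-0.4  1.1 -1.5] M [-0.01  0.04  0.  ] w 9.7
```

drive_tool --plan '[[[-1,0,0,-4,0],[-1,0,0,-8,0],[-1,0,0,-10,0],[-1,0,0,-11.5,0],[-1,0,0,-11.5,0],[-0.3,0,0,-11.5,0],[-0.3,0,0,-11.5,0],[-0.3,0,0,-11.5,0],[-0.3,0,0,-11.5,0],[-0.3,0,0,-8,0]]]'

```text
time_s: 44.75
ee_pos: [0.5463, 0.3214, 0.0684]
ee_rot: [-0.004, 0.772, 0.636, 0.001]
wrist_force: [-0.0, -0.2, 0.1]
grip_width: 0.0329
```

drive_tool --plan '[[[-0.3,0,0,15,0],[-0.3,0,0,50,0],[-0.3,0,0,100,0],[-0.3,0,0,150,0],[-0.3,-10,-20,190,-7],[-0.3,-30,-65,190,-14],[-0.3,-50,-110,190,-21],[-0.3,-75,-155,190,-28],[-0.3,-95,-200,190,-35],[-0.3,-115,-245,190,-42]]]'

```text
time_s: 45.75
ee_pos: [0.4302, 0.0751, 0.26]
ee_rot: [-0.003, 0.949, 0.315, 0.004]
wrist_force: [2.0, -0.3, 0.1]
grip_width: 0.0331
```

drive_tool --plan '[[[-0.3,-20,-30,0,-7],[-0.3,-40,-60,0,-14],[-0.3,-60,-90,0,-21],[-0.3,-80,-120,0,-26],[-0.3,-80,-120,0,-26],[-0.3,-80,-120,0,-26],[-0.3,-80,-120,0,-26],[-0.3,-80,-120,0,-26],[-0.3,-80,-120,0,-26],[-0.3,-80,-120,0,-26]]]'

```text
time_s: 46.75
ee_pos: [0.3517, -0.0431, 0.2586]
ee_rot: [-0.003, 0.995, 0.096, 0.003]
wrist_force: [-0.0, -0.3, -0.2]
grip_width: 0.0329
```

```bash
python3 st.py; python3 - <<'E'
from h import *
T=grab_frame("top");S=grab_frame("side");cv2.imwrite("pics/top6.png",T);cv2.imwrite("pics/side6.png",S)
a=cv2.resize(T[140:280,200:460],None,fx=3,fy=3,interpolation=2);b=cv2.resize(S[130:340,190:450],(780,630-420+0),interpolation=2)
b=cv2.resize(S[140:330,205:465],None,fx=1.5,fy=1.5,interpolation=2)
o=np.zeros((420+0+180,780,3),np.uint8);
a=cv2.resize(a,(500,269));b=cv2.resize(S[140:330,205:465],(450,329),interpolation=2)
o=np.zeros((600,500,3),np.uint8);o[:269]=a;o[270:599,:450]=b
cv2.imwrite("pics/o6.png",(255*(o/255.)**.7).astype(np.uint8))
E
```

```text
46.75 pos [351.7 -43.1 258.6] yaw_y -78.9 F [-0.  -0.3 -0.2] M [ 0.02  0.15 -0.  ] w 32.9
```

View pics/o6.png

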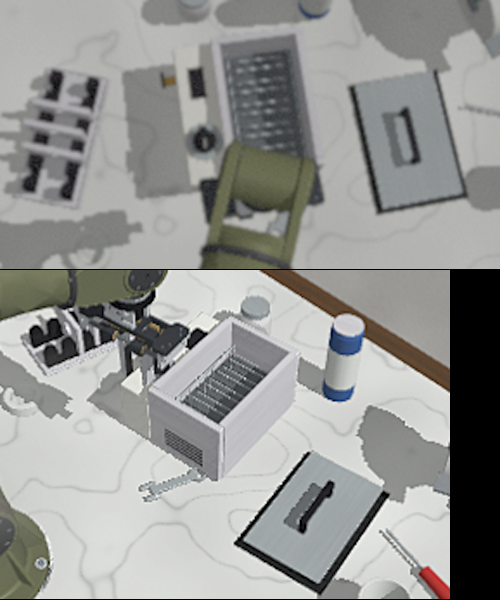

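The top view shows three plates across the combs, an empty basket and the cover on the mat. I'll measure the handle again in case the cover was knocked. Viewed: 14.

```bash
cat > hd.py <<'E'
from h import *
def handle(n,im,guess,z,thr=45,rad=25):
    g=cv2.cvtColor(im,6);c=proj(n,[guess])[0]
    m=np.zeros_like(g);cv2.circle(m,tuple(int(v) for v in c),rad,1,-1);m=((g<thr)&(m>0)).astype(np.uint8)
    k,l,st,ce=cv2.connectedComponentsWithStats(m);i=1+st[1:,4].argmax()
    (cx,cy),wh,an=r=cv2.minAreaRect(np.argwhere(l==i)[:,::-1].astype(np.float32));b=cv2.boxPoints(r)
    w=np.array([onz(n,u,z)[:2] for u in b])*1000
    e=[(w[i]+w[(i+1)%4])/2 for i in range(4)];d=e[0]-e[2] if np.linalg.norm(e[0]-e[2])>np.linalg.norm(e[1]-e[3]) else e[1]-e[3]
    return st[i][4],(round(cx,1),round(cy,1)),np.round(w.mean(0),1),np.linalg.norm(d).round(1),np.degrees(np.arctan2(d[1],d[0])).round(1)
E
python3 - <<'E'
from hd import *
T=cv2.imread("pics/top6.png");S=cv2.imread("pics/side6.png")
print("top now",handle("top",T,(.503,-.34,.05),.054)); print("side now",handle("side",S,(.503,-.34,.05),.05))
# reference: seated handle at known grip pose (543.7,-60.7) in start images
print("ref top",handle("top",cv2.imread("pics/top0.png"),(.5437,-.0607,.195),.197)); print("ref side",handle("side",cv2.imread("pics/side0.png"),(.5437,-.0607,.195),.193))
print("top4 (after release)",handle("top",cv2.imread("pics/top4.png"),(.503,-.34,.05),.054))
g=cv2.cvtColor(T,6)
E
```

```text
top now (np.int32(83), (412.8, 210.2), array([ 502.8, -335.2]), np.float64(103.6), np.float64(11.2))
side now (np.int32(154), (386.8, 276.4), array([ 498.4, -344.6]), np.float64(125.3), np.float64(12.0))
ref top (np.int32(86), (338.5, 189.5), array([542.8, -60.5]), np.float64(107.2), np.float64(8.4))
ref side (np.int32(178), (334.9, 191.9), array([539.3, -71.7]), np.float64(126.4), np.float64(8.6))
top4 (after release) (np.int32(215), (414.7, 215.9), array([ 481.8, -341.1]), np.float64(136.1), np.float64(30.6))
```

drive_tool --plan '[[[-0.1,15,-30,0,0],[-0.1,35,-70,0,0],[-0.1,55,-110,0,0],[-0.1,77,-150,0,0],[-0.1,98,-190,0,0],[-0.1,118,-230,0,0],[-0.1,140,-270,0,0],[-0.1,151,-294,0,0],[-0.1,151,-294,-30,0],[-0.1,151,-294,-60,0]]]' --force 40

```text
time_s: 47.85
ee_pos: [0.5028, -0.3382, 0.1975]
ee_rot: [-0.003, 0.995, 0.096, 0.004]
wrist_force: [0.6, -0.1, -0.1]
grip_width: 0.0426
```

```bash
python3 st.py
```

```text
47.85 pos [ 502.8 -338.2  197.5] yaw_y -79.0 F [ 0.6 -0.1 -0.1] M [-0.08  0.2  -0.03] w 42.6
```

drive_tool --plan '[[[-0.1,0,0,-35,0],[-0.1,0,0,-70,0],[-0.1,0,0,-105,0],[-0.1,0,0,-135,0],[-0.1,0,0,-155,0],[-0.1,0,0,-165,0],[-0.1,0,0,-170,0],[-0.1,0,0,-170,0],[-1,0,0,-170,0],[-1,0,0,-170,0]]]'

```text
time_s: 48.85
ee_pos: [0.5029, -0.3378, 0.0298]
ee_rot: [-0.002, 0.995, 0.096, 0.004]
wrist_force: [-0.8, -0.1, -0.8]
grip_width: 0.0298
```

drive_tool --plan '[[[-1,0,0,0,0],[-1,0,0,0,0],[-1,0,0,0,0],[-1,0,0,0,0],[-1,0,0,0,0],[-1,0,0,3,0],[-1,0,0,10,0],[-1,0,0,20,0],[-1,0,0,35,0],[-1,0,0,50,0]]]'

```text
time_s: 49.85
ee_pos: [0.5026, -0.3375, 0.0803]
ee_rot: [-0.003, 0.995, 0.096, 0.004]
wrist_force: [-0.5, 0.3, -4.4]
grip_width: 0.0135
```

```bash
python3 st.py
```

```text
49.85 pos [ 502.6 -337.5   80.3] yaw_y -79.0 F [-0.5  0.3 -4.4] M [-0.06  0.23  0.01] w 13.5
```

drive_tool --plan '[[[-1,0,0,25,0],[-1,0,0,55,0],[-1,0,0,90,0],[-1,0,0,125,0],[-1,0,0,150,0],[-1,2,10,165,0],[-1,6,35,165,-0.5],[-1,11,70,165,-1],[-1,16,105,165,-1.5],[-1,20,135,165,-2.3]]]'

```text
time_s: 50.85
ee_pos: [0.5223, -0.2001, 0.2438]
ee_rot: [-0.003, 0.997, 0.076, 0.003]
wrist_force: [0.0, -0.6, -5.0]
grip_width: 0.0136
```

drive_tool --plan '[[[-1,5,35,0,0],[-1,10,70,0,0],[-1,15,100,0,0],[-1,18,122,0,0],[-1,20,137,0,0],[-1,21,142,0,0],[-1,21,142,0,0],[-1,21,142,0,0],[-1,21,142,0,0],[-1,21,142,0,0]]]'

```text
time_s: 51.85
ee_pos: [0.5434, -0.0612, 0.2437]
ee_rot: [-0.003, 0.997, 0.075, 0.003]
wrist_force: [-0.3, -0.2, -5.7]
grip_width: 0.0134
```

```bash
python3 st.py
```

```text
51.85 pos [543.4 -61.2 243.7] yaw_y -81.3 F [-0.3 -0.2 -5.7] M [-0.02  0.16 -0.02] w 13.4
```

drive_tool --plan '[[[-1,0.5,0,-15,0],[-1,0.5,0,-30,0],[-1,0.5,0,-42,0],[-1,0.5,0,-52,0],[-1,0.5,0,-58,0],[-1,0.5,0,-61,0],[-1,0.5,0,-64,0],[-1,0.5,0,-66,0],[-1,0.5,0,-66,0],[-1,0.5,0,-66,0]]]'

```text
time_s: 52.85
ee_pos: [0.5441, -0.0605, 0.178]
ee_rot: [-0.003, 0.997, 0.076, 0.004]
wrist_force: [0.5, 0.4, -4.0]
grip_width: 0.0136
```

```bash
python3 st.py
```

```text
52.85 pos [544.1 -60.5 178. ] yaw_y -81.3 F [ 0.5  0.4 -4. ] M [-0.02  0.16  0.01] w 13.6
```

drive_tool --plan '[[[-1,0,0,-1,0],[-1,0,0,-2,0],[-1,0,0,-3,0],[-1,0,0,-4,0],[-1,0,0,-5,0],[-1,0,0,-5.5,0],[-1,0,0,-5.5,0],[-1,0,0,-5.5,0],[-1,0,0,-5.5,0],[-1,0,0,-5.5,0]]]'

```text
time_s: 53.85
ee_pos: [0.544, -0.0605, 0.1723]
ee_rot: [-0.003, 0.997, 0.076, 0.004]
wrist_force: [0.6, 0.3, -3.7]
grip_width: 0.0135
```

```bash
python3 st.py
```

```text
53.85 pos [544.  -60.5 172.3] yaw_y -81.3 F [ 0.6  0.3 -3.7] M [-0.02  0.15  0.  ] w 13.5
```

drive_tool --plan '[[[-1,0,0,-0.5,0],[-1,0,0,-1,0],[-1,0,0,-1.5,0],[-1,0,0,-1.5,0],[-1,0,0,-1.5,0],[-1,0,0,-1.5,0],[-1,0,0,-1.5,0],[-1,0,0,-1.5,0],[-1,0,0,-1.5,0],[-1,0,0,-1.5,0]]]'

```text
time_s: 54.85
ee_pos: [0.5441, -0.0605, 0.1722]
ee_rot: [-0.003, 0.997, 0.076, 0.004]
wrist_force: [-8.1, 0.1, 10.8]
grip_width: 0.0133
```

```bash
python3 st.py
```

```text
54.85 pos [544.1 -60.5 172.2] yaw_y -81.3 F [-8.1  0.1 10.8] M [0.27 1.52 0.01] w 13.3
```

Contact came at the expected seated height. I'll release and retreat for a final check.

drive_tool --plan '[[[-1,0,0,0.7,0],[-1,0,0,0.7,0],[-0.1,0,0,0.7,0],[-0.1,0,0,0.7,0],[-0.1,0,0,0.7,0],[-0.1,0,0,0.7,0],[-0.1,0,0,15,0],[-0.1,0,0,45,0],[-0.1,0,0,75,0],[-0.1,0,0,100,0]]]'

```text
time_s: 55.85
ee_pos: [0.5441, -0.0605, 0.2724]
ee_rot: [-0.003, 0.997, 0.076, 0.004]
wrist_force: [0.1, -1.1, -0.1]
grip_width: 0.042
```

drive_tool --plan '[[[-0.1,-20,-25,0,0],[-0.1,-50,-60,0,0],[-0.1,-80,-95,0,0],[-0.1,-110,-130,0,0],[-0.1,-140,-165,0,0],[-0.1,-165,-205,0,0],[-0.1,-190,-240,0,0],[-0.1,-200,-280,0,0],[-0.1,-200,-280,0,0],[-0.1,-200,-280,0,0]]]'

```text
time_s: 56.85
ee_pos: [0.3437, -0.3408, 0.2705]
ee_rot: [-0.003, 0.997, 0.075, 0.003]
wrist_force: [0.3, -0.0, -0.2]
grip_width: 0.0423
```

```bash
python3 st.py; python3 - <<'E'
from hd import *
T=grab_frame("top");S=grab_frame("side");cv2.imwrite("pics/top7.png",T);cv2.imwrite("pics/side7.png",S)
for n,im in(("top",T),("side",S)):
    print(n,handle(n,im,(.5437,-.0607,.195),.197 if n=="top" else .193))
    im0=cv2.imread(f"pics/{n}0.png");d=cv2.absdiff(im,im0).max(2)
    k,l,st,ce=cv2.connectedComponentsWithStats((cv2.GaussianBlur(d,(5,5),0)>25).astype(np.uint8))
    print([(st[i][:5].tolist()) for i in range(1,k) if st[i][4]>12])
a=cv2.resize(T[140:280,195:455],(560,302),interpolation=2);b=cv2.resize(S[140:250,205:405],(530,292),interpolation=2)
o=np.zeros((596,560,3),np.uint8);o[:302]=a;o[304:,:530]=b
cv2.imwrite("pics/o7.png",(255*(o/255.)**.7).astype(np.uint8))
E
```

```text
56.85 pos [ 343.7 -340.8  270.5] yaw_y -81.4 F [ 0.3 -0.  -0.2] M [ 0.01  0.13 -0.01] w 42.3
top (np.int32(79), (340.0, 189.0), array([544.5, -65.5]), np.float64(104.4), np.float64(8.7))
[[335, 174, 10, 31, 179], [325, 180, 3, 9, 13], [314, 186, 3, 8, 15], [201, 191, 45, 37, 647], [233, 194, 16, 9, 82], [304, 206, 6, 3, 13], [197, 208, 18, 5, 68], [83, 209, 403, 191, 35951], [302, 213, 6, 4, 22], [197, 219, 15, 5, 51], [347, 259, 7, 6, 31], [107, 328, 14, 19, 168]]
side (np.int32(93), (345.9, 179.4), array([605. , -55.7]), np.float64(71.1), np.float64(3.6))
[[0, 0, 218, 116, 8257], [29, 66, 521, 334, 92715], [131, 117, 5, 4, 16], [13, 120, 15, 17, 88], [252, 201, 7, 7, 27], [465, 225, 24, 26, 306], [32, 240, 7, 9, 46], [552, 252, 14, 42, 259], [40, 268, 8, 12, 42], [169, 275, 13, 4, 32], [158, 277, 10, 3, 17], [167, 286, 17, 11, 59]]
```

View pics/o7.png

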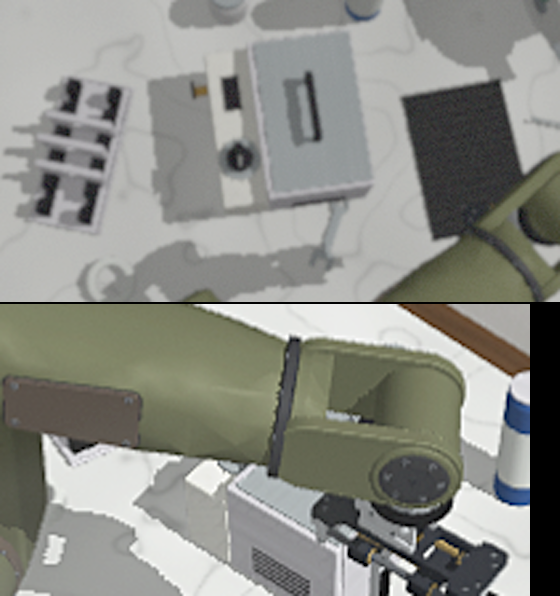

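In the top view the handle sits about 5 mm further toward -y than at the start, though the set-down height matched. The side view is blocked, so I'll move the arm to its start pose and compare with the start pictures.

drive_tool --plan '[[[-0.1,10,45,0,0],[-0.1,25,90,0,6],[-0.1,40,135,0,14],[-0.1,50,180,0,22],[-0.1,60,225,0,30],[-0.1,65,270,0,38],[-0.1,70,315,0,46],[-0.1,70,360,0,54],[-0.1,60,405,0,62],[-0.1,50,445,0,70]]]'

```text
time_s: 57.95
ee_pos: [0.3928, 0.1074, 0.2709]
ee_rot: [-0.004, 0.771, 0.637, 0.002]
wrist_force: [1.7, -0.0, 0.4]
grip_width: 0.0423
```

drive_tool --plan '[[[-0.1,-15,45,0,8],[-0.1,-30,90,0,16],[-0.1,-50,135,0,24],[-0.1,-70,180,0,32],[-0.1,-90,225,0,40],[-0.1,-110,270,0,48],[-0.1,-130,315,0,56],[-0.1,-150,360,0,64],[-0.1,-165,395,0,72],[-0.1,-170,400,0,78]]]'

```text
time_s: 58.95
ee_pos: [0.2206, 0.5074, 0.2701]
ee_rot: [-0.004, 0.197, 0.98, -0.002]
wrist_force: [-0.3, -0.4, -0.4]
grip_width: 0.0424
```

```bash
python3 st.py; python3 - <<'E'
from hd import *
r=lambda v:np.round(v,1)
T=grab_frame("top");S=grab_frame("side");cv2.imwrite("pics/top8.png",T);cv2.imwrite("pics/side8.png",S)
for n,im in(("top",T),("side",S)):
    im0=cv2.imread(f"pics/{n}0.png")
    print(n,handle(n,im,(.5437,-.0607,.195),.197 if n=="top" else .193))
    d=cv2.absdiff(im,im0).max(2);k,l,st,ce=cv2.connectedComponentsWithStats((cv2.GaussianBlur(d,(5,5),0)>25).astype(np.uint8))
    print([(st[i][:5].tolist()) for i in range(1,k) if st[i][4]>12])
S0=cv2.imread("pics/side0.png")
a=cv2.resize(S0[150:245,280:390],None,fx=3.6,fy=3.6,interpolation=2);b=cv2.resize(S[150:245,280:390],None,fx=3.6,fy=3.6,interpolation=2);c=cv2.resize(S[130:205,205:305],None,fx=3.2,fy=3.2,interpolation=2)
o=np.zeros((342+242,792,3),np.uint8);o[:342,:396]=a;o[:342,396:]=b;o[342:342+240,:320]=c;c=cv2.resize(T[165:255,195:355],(427,240),interpolation=2);o[342:582,330:757]=c
cv2.imwrite("pics/o8.png",(255*(o/255.)**.7).astype(np.uint8))
E
```

```text
58.95 pos [220.6 507.4 270.1] yaw_y 67.3 F [-0.3 -0.4 -0.4] M [-0.01 -0.06 -0.03] w 42.4
top (np.int32(82), (339.7, 189.1), array([544.4, -64.5]), np.float64(104.5), np.float64(9.1))
[[335, 174, 10, 31, 165], [201, 191, 45, 37, 651], [234, 195, 15, 8, 72], [197, 208, 22, 6, 92], [302, 213, 6, 4, 21], [196, 219, 20, 6, 69], [88, 255, 33, 42, 593], [125, 257, 115, 66, 614], [118, 273, 21, 36, 321], [137, 276, 12, 10, 53], [130, 294, 9, 11, 41], [87, 297, 80, 53, 716], [138, 303, 5, 11, 22], [240, 325, 24, 8, 81], [166, 355, 46, 31, 243], [101, 356, 15, 14, 69], [297, 360, 8, 12, 46], [102, 375, 17, 25, 67], [291, 376, 5, 8, 25], [282, 386, 8, 14, 41], [212, 391, 10, 9, 60]]
side (np.int32(175), (335.8, 192.8), array([538.6, -76.3]), np.float64(127.6), np.float64(10.2))
[[98, 50, 61, 50, 1176], [34, 103, 50, 12, 189], [78, 113, 10, 41, 103], [28, 117, 31, 99, 285], [120, 146, 42, 14, 177], [234, 150, 40, 40, 827], [58, 154, 11, 39, 112], [120, 159, 24, 21, 275], [226, 165, 7, 8, 39], [68, 171, 6, 17, 26], [112, 172, 7, 13, 63], [323, 174, 8, 7, 18], [337, 179, 8, 6, 26], [345, 180, 4, 11, 33], [289, 183, 15, 10, 72], [329, 183, 7, 7, 19], [328, 188, 13, 19, 67], [319, 190, 9, 15, 39], [306, 192, 5, 5, 13], [70, 196, 13, 16, 117], [262, 201, 4, 4, 13], [293, 201, 8, 8, 14], [33, 217, 26, 44, 134], [81, 228, 11, 11, 87], [93, 256, 8, 10, 56], [58, 262, 7, 10, 16]]
```

View pics/o8.png

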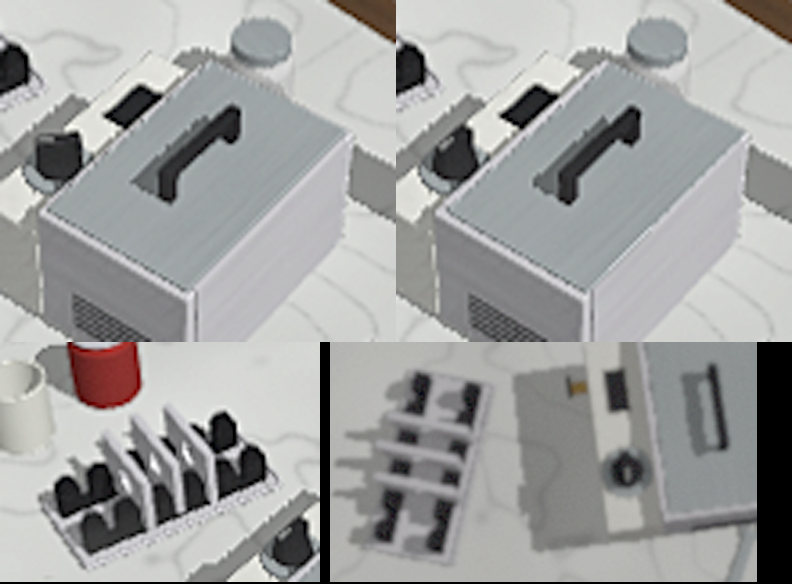

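Viewed 16 of 16. The cover looks flush and its handle only moved a few mm; three plates stand in slots; the knob is at zero. One number check that the cover's shift has no height in it, then I hand in.

```bash
python3 - <<'E'
from h import *
from hd import handle
p=np.array([.5437,-.0607,.195])
h=lambda n,k:np.array(handle(n,cv2.imread(f"pics/{n}{k}.png"),p,.195)[1])
obs=np.r_[h("top",8)-h("top",0),h("side",8)-h("side",0)]
J=np.array([np.r_[proj("top",[p+e])[0]-proj("top",[p])[0],proj("side",[p+e])[0]-proj("side",[p])[0]] for e in np.eye(3)*1e-3]).T
x,res,_,_=np.linalg.lstsq(J,obs,rcond=None);print("obs px",obs,"shift mm",x.round(1),"resid",(J@x-obs).round(2))
# flange corner heights: edges of cover vs rim in side view, then vs now
for nm,a,b in(("near",(291.5,208.5),(332.5,230.5)),("-y",(332.5,230.5),(378,187.5)),("+y",(291.5,208.5),(336.5,166.5))):
    L=[edge(cv2.imread(f"pics/side{k}.png"),a,b,6)[0] for k in(0,8)]
    n=np.array([-L[0][1],L[0][0]]); print(nm,"offset px",round(float((L[1][2:]-L[0][2:])@n),2),"slope deg",[round(float(np.degrees(np.arctan2(l[1],l[0]))),1) for l in L])
E
```

```text
obs px [ 1.2 -0.4  0.9  0.9] shift mm [ 1.3 -3.7 -2. ] resid [-0.11  0.18  0.19 -0.06]
near offset px 0.02 slope deg [30.7, 30.6]
-y offset px 0.12 slope deg [-45.4, -44.7]
+y offset px 0.42 slope deg [-42.9, -42.2]
```

```bash
python3 -c "
from rig import *
print(close_job())"
```

```text
the job is handed in; nothing more can be done
None
```

The job is done and handed in at about 59 s of the 210 s allowed.

**What I did, in order**
1. I turned the timer about 49° anticlockwise to its end stop. The bar stopped there while the jaws kept turning, and the mark points to -x.
2. I lifted the cover and laid it flat on the mat.
3. I stood all three plates in rack slots 0, -42 and +42. Each went in with at most about 4 N of side force, and none was dropped.
4. I set the cover back on the tank.

**Last checks**
- **Plates:** the pictures show three plates standing upright across both combs.
- **Cover:** it touched down within about 1 mm of the expected height. Its edges lie where they did at the start to within about 0.4 px. The handle has moved by about (+1, -4) mm in the plane, consistent with the play in the mouth, and by about -2 mm in height (camera accuracy is also about 2 mm), so it has not risen.
- **Bystanders:** comparing with the start pictures, nothing changed where they stand.

**What disagreed or failed**
- **Fingertip reach:** the stated 25 mm `tip_reach` did not match the robot. The fingertips are really at about the reported tool position. My first timer grip therefore closed on top of the bar with about 11 N and missed, and I corrected for it after that.
- **Cover shift:** re-gripping the cover with the gripper turned half round most likely caused the 4 mm sideways shift.
- **Plate height:** I never measured it from two views because the arm blocked the side camera. I used the stated height, and the grips confirmed it.

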